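Sort salvaged panel parts into stock trays

ROBOT

A 6-joint arm with a two-finger parallel gripper is mounted at the origin on the work surface. World frame = base frame: x ahead of the robot, y to its left, z up, the work surface at z = 0. Lengths are in m, angles in degrees, forces in N, time in s.
With the tool pointing down it reaches from about 0.35 to 0.875 m from the base axis. Payload 4.2 kg.
Tool frame: the origin (TCP) lies between the finger pads; the fingertips stand 14 mm ahead of it and the grasp point (between the pads) lies 5 mm behind it; z points along the fingers, y is the line along which they close (so a half turn about z gives the same grasp; the last joint's range is limited). The gripper opens to 87 mm and grips with 3 to 60 N. Pads are 19 mm wide; open, the fingers measure 117 mm over their backs; the gripper's body (75 mm by 190 mm) begins 51 mm behind the grasp point.
Start: joints at [-56.803, 22.042, 0.453, 0, -68.411, -14.817], TCP at [0.197, -0.593, 0.237] pointing down, gripper open.
Joint ranges: [-179.83, 179.83], [-69.29, 118.12], [-61.27, 80.66], [-181.25, 117.63], [-171.15, -9.14], [-177.46, 177.46]. Speed limits (degrees/s): [159.86, 159.86, 180, 180, 180, 180].

INTERFACE

Orientations are given as a 3x3 rotation matrix whose columns are the frame's x, y, z axes.
In Python, from station import * gives the robot as it stands. The module is installed in compiled form; this text tells all that it offers.
- The arm moves only by the tool play_rows, never from a script. Its argument "steps" is a list of rows, each an object of numbers: "ax", "ay", "az": the turn, a rotation vector about the tool's x, y, z in degrees; "dx", "dy", "dz": the shift along the tool's x, y, z in mm; "claw": the finger opening in mm, from 0 to 87. A call has 1 to 20 rows; each row shifts and turns the commanded pose from where the row before left it, along the tool's axes as they then stand; what a row does not reach is not made up. A row lasts 1/10 s, in which the tool goes at most 50 mm and 8.59 degrees, less where a joint would pass 70% of its speed; a pose out of reach is approached as far as the arm can. A call with a gripper value outside its range is refused whole. The fingers move at their own pace and stop on an object; the grip force is fixed at half the most. Time passes only in rows, so rows that do not move let the fingers close. It gives the time, the measured TCP pose, the force, the opening and the grip force at its end, in the units of the state.
- sense(): the state, without advancing time (a new reading comes with each control period).
- capture(name): name is "scene" or "side" or "wrist"; returns a dict with "frame" (480x640x3 uint8, blue, green, red), "range_z" (480x640 float32, m along the optical axis (not along the pixel's ray), 0 where there is no reading), "fx", "fy", "cx", "cy" (pixels), "k1" (the pictures are not rectified: a ray, as slopes to the right and down, at radius r is drawn at 1 + k1 r^2 times it, then the intrinsics apply), "xyz" and "rotation" of the camera in the world. Camera axes: x right, y down, z forward; pixel columns grow to the right and rows downward; lengths in m; the calibration is good to about 2 mm. A picture is of the moment at which its call begins.
- finish_job(): hands the job in; it is judged then, once.
The state is a dict: "time_s": time; "joints": joint angles; "joint_velocities": joint speeds; "effort": joint torques, N m; "tcp_pos": TCP position; "ee_rot": TCP orientation; "wrist_force": force on the tool from outside, world axes, zero at the start; "moment": the same for the moment, N m; "gripper_width": opening from 0.0 (shut) to 1.0 (fully open); "gripper_force": force on a finger pad.
Only numpy, scipy, OpenCV 4.12 (cv2) and the standard library are available. Lean on these libraries where they do the work, as an engineer would, in place of code of your own. Each camera call takes 0.05 s, during which the arm holds its last target. There are 200 camera calls.

TASK

Clear the control-panel parts off the bench into their stock trays: both white circuit breakers into the blue tray, both dark grey contactors into the green tray and the yellow emergency-stop box into the pink tray. Set each one down gently, not dropped, so that it stands upright and flat on the tray's floor, wholly inside the walls, and leave the lamp and the screwdriver where they are.

Things in the scene. Friction and masses are not known exactly. Their poses are not given: they have to be found in the camera images.
- breaker_a: two-pole circuit breaker, white, standing on its flat back with blue toggles on top. Underside 84 (x) x 36 (y) mm; body full width 36 mm in y: 84 mm long in x up to 46 mm high, then 46 mm long about the centre up to 67 mm; toggle (22 x 30 mm) up to 74 mm. About 250 g. Origin at the centre of the underside, z up. Pinch it across y at its centre, 48 mm up
- breaker_b: two-pole circuit breaker, white, standing on its flat back with orange toggles on top. Underside 84 (x) x 36 (y) mm; body full width 36 mm in y: 84 mm long in x up to 46 mm high, then 46 mm long about the centre up to 67 mm; toggle (22 x 30 mm) up to 74 mm. About 250 g. Origin at the centre of the underside, z up. Pinch it across y at its centre, 48 mm up
- contactor_a: motor contactor, dark grey, standing on its flat back with a small red marker block on top. Underside 76 (x) x 45 (y) mm; body full width 45 mm in y: 76 mm long in x up to 48 mm high, then 48 mm long about the centre up to 68 mm; marker up to 72 mm. About 330 g. Origin at the centre of the underside, z up. Pinch it across y at its centre, 48 mm up
- contactor_b: motor contactor, dark grey, standing on its flat back with a small white marker block on top. Underside 76 (x) x 45 (y) mm; body full width 45 mm in y: 76 mm long in x up to 48 mm high, then 48 mm long about the centre up to 68 mm; marker up to 72 mm. About 330 g. Origin at the centre of the underside, z up. Pinch it across y at its centre, 48 mm up
- stop_box: emergency-stop station: yellow box 70 (x) x 52 (y) x 48 (z) mm with a black neck (28 mm across) and a red mushroom button (40 mm across, from 60 to 74 mm high) on top, about 200 g. Origin at the centre of the underside, z up; pinch the yellow box across y, pads about 40 mm above the underside
- tray_blue: blue shallow open tray fixed to the bench, 130 (x) x 190 (y) mm outside, 28 mm high, walls and floor 4 mm thick (inside 122 x 182 mm). Room for two parts side by side, e.g. at y = +50 and -50 mm. Origin at the centre of its underside, z up; the inner floor is 4 mm above the origin
- tray_green: green shallow open tray fixed to the bench, 130 (x) x 190 (y) mm outside, 28 mm high, walls and floor 4 mm thick (inside 122 x 182 mm). Room for two parts side by side, e.g. at y = +50 and -50 mm. Origin at the centre of its underside, z up; the inner floor is 4 mm above the origin
- tray_pink: pink shallow open tray fixed to the bench, 130 (x) x 190 (y) mm outside, 28 mm high, walls and floor 4 mm thick (inside 122 x 182 mm). Room for two parts side by side, e.g. at y = +50 and -50 mm. Origin at the centre of its underside, z up; the inner floor is 4 mm above the origin
- lamp: bystander: white ceramic lampholder (54 mm across at the foot) with a pale yellow bulb (56 mm across), 118 mm high, standing loose beyond the trays. Origin at the centre of the underside
- screwdriver: bystander: loose screwdriver with a red and yellow handle lying on the bench beyond the trays, along its own x: handle from x = -92 to 2 mm (26 mm wide, 22 mm high), blade to x = 92 mm. Origin on the underside, near where blade meets handle

How it is judged:
By the outcome, as a careful person would: the job done as asked, in the order asked, and still so for the second after the job is handed in, with the robot touching nothing.
It also fails if it takes over 117 s, if anything falls off the work surface, if the arm or the gripper's body presses on something with over 40 N, if the wrist force passes 120 N, or if a joint passes its speed limit or range.

## Working session

There is one attempt and no reset: what is moved stays moved. The work goes in short steps, Python scripts to look and compute and a tool call to move; the robot and the scene stay as the last step left them, time stands still between calls to the robot, and variables do not carry over. Pictures are saved under pics/ and viewed, at most 14 in all, crops included, and the job is handed in when it is done.

Besides the shell and the picture viewer there is one more tool, called after "Request:" by a JSON object that holds its "api" and its "payload". play_rows: Moves the arm, as the interface text tells. Its arguments: {"type":"object","properties":{"steps":{"type":"array"}},"required":["steps"]}

```bash
mkdir -p pics
cat > h.py <<'E'
import numpy as np, cv2
from station import *
def save(name,fn):
    c=capture(name); cv2.imwrite('pics/'+fn+'.png',c['frame']); np.save('pics/'+fn+'.npy',c,allow_pickle=True); return c
def load(fn): return np.load('pics/'+fn+'.npy',allow_pickle=True).item()
def cloud(c):
    K=np.array([[c['fx'],0,c['cx']],[0,c['fy'],c['cy']],[0,0,1.]])
    v,u=np.mgrid[0:480,0:640]
    p=np.stack([u,v],-1).reshape(-1,1,2).astype(float)
    n=cv2.undistortPoints(p,K,np.array([c['k1'],0,0,0.])).reshape(480,640,2)
    z=c['range_z'].astype(float)
    P=np.dstack([n[...,0]*z,n[...,1]*z,z])
    W=P@np.array(c['rotation']).T+np.array(c['xyz'])
    W[z==0]=np.nan
    return W
E
python3 - <<'E'
from h import *
s=sense(); print(s['time_s'],s['tcp_pos'],s['ee_rot'])
for n in ('scene','side'):
    c=save(n,n+'0'); print(n,c['xyz'],np.round(c['rotation'],3).tolist(),c['k1'])
E
```

```text
0.0 [ 0.19691489 -0.59257685  0.23543553] [[-9.49055303e-01 -3.15108617e-01 -7.68735524e-04]
 [-3.15109544e-01  9.49053068e-01  2.06120844e-03]
 [ 8.00662689e-05  2.19843670e-03 -9.99997580e-01]]
scene [1.22831895 0.3718037  0.69303905] [[-0.485, 0.582, -0.653], [0.874, 0.311, -0.373], [-0.014, -0.751, -0.66]] 0.016195776942477987
side [0.47972701 0.56940377 0.73453916] [[-0.982, -0.157, 0.109], [-0.191, 0.75, -0.634], [0.018, -0.643, -0.766]] -0.11259983114534428
```

View pics/scene0.png

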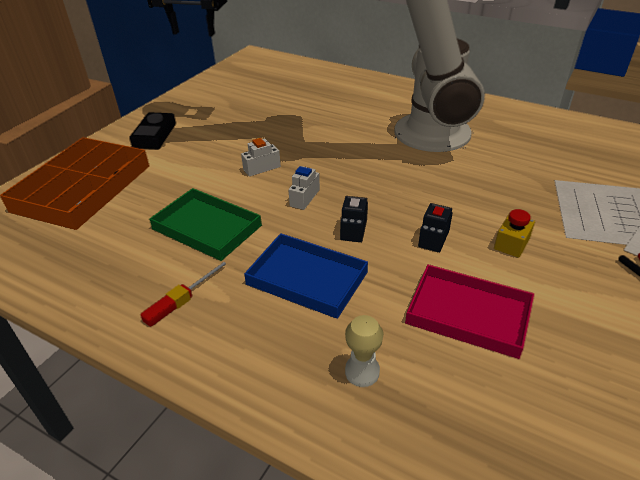

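View pics/side0.png

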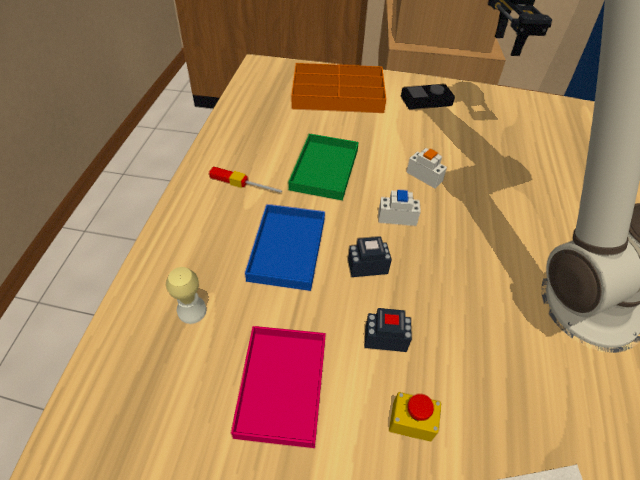

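The side view shows the breakers, orange toggles at (427,167) and blue at (400,208). The contactors are at (370,257), white marker, and (388,329), red marker, and the stop box is at (416,415). The trays are green (324,167), blue (287,247) and pink (280,385), and the lamp is at (187,295).

```bash
cat > m.py <<'E'
from h import *
W={n:cloud(load(n+'0')) for n in ('scene','side')}
def rect(n,box,zlo,zhi):
    u0,v0,u1,v1=box
    P=W[n][v0:v1,u0:u1].reshape(-1,3); P=P[(P[:,2]>zlo)&(P[:,2]<zhi)]
    return P
boxes={'breaker_b':((235,130,285,180),(404,143,450,190)),'breaker_a':((284,162,325,212),(376,187,424,228)),
'contactor_b':((335,190,375,245),(343,232,395,280)),'contactor_a':((414,198,457,254),(360,302,416,354)),
'stop_box':((490,205,540,260),(385,388,446,442)),
'green':((148,187,264,260),(285,132,362,201)),'blue':((242,232,371,316),(242,202,329,292)),'pink':((402,264,538,357),(228,324,330,448)),'lamp':((340,315,390,388),(163,264,210,325)),'driver':((138,260,228,326),(205,164,284,196))}
for k,b in boxes.items():
    for i,n in enumerate(('scene','side')):
        for lo,hi in (((.008,.035),) if k in('green','blue','pink','driver') else ((.008,.13),(.055,.07))):
            P=rect(n,b[i],lo,hi)
            lo2,hi2=np.percentile(P[:,:2],[.3,99.7],axis=0)
            q=P[((P[:,:2]>lo2-.003)&(P[:,:2]<hi2+.003)).all(1)]
            (cx,cy),(w,h),a=cv2.minAreaRect((q[:,:2]*1000).astype(np.float32))
            if w<h: w,h,a=h,w,a-90
            print(k,n,lo,len(q),'c %.1f %.1f  long %.1f x %.1f at %.1f deg  zmax %.1f'%(cx,cy,w,h,a,np.percentile(q[:,2],98)*1000))
E
python3 m.py
```

```text
breaker_b scene 0.008 975 c 358.8 -296.8  long 86.2 x 43.1 at -34.4 deg  zmax 74.8
breaker_b scene 0.055 191 c 359.5 -295.9  long 47.8 x 40.7 at -30.6 deg  zmax 69.0
breaker_b side 0.008 977 c 358.1 -298.1  long 86.2 x 43.5 at -30.5 deg  zmax 76.2
breaker_b side 0.055 206 c 358.1 -297.9  long 47.6 x 37.7 at -29.5 deg  zmax 69.9
breaker_a scene 0.008 928 c 413.3 -144.6  long 90.2 x 38.1 at 5.4 deg  zmax 74.3
breaker_a scene 0.055 209 c 413.7 -144.4  long 48.8 x 36.7 at 5.6 deg  zmax 69.3
breaker_a side 0.008 1132 c 413.0 -145.0  long 85.7 x 41.2 at 5.1 deg  zmax 75.0
breaker_a side 0.055 246 c 412.9 -143.9  long 48.0 x 37.7 at 3.1 deg  zmax 69.7
contactor_b scene 0.008 1019 c 464.7 3.5  long 79.0 x 45.4 at 17.2 deg  zmax 72.3
contactor_b scene 0.055 361 c 462.8 2.8  long 53.0 x 44.6 at 18.7 deg  zmax 69.7
contactor_b side 0.008 1409 c 463.1 2.5  long 77.2 x 47.3 at 18.5 deg  zmax 73.6
contactor_b side 0.055 417 c 463.3 2.1  long 48.7 x 46.4 at 18.5 deg  zmax 69.9
contactor_a scene 0.008 1102 c 414.1 158.1  long 79.5 x 45.6 at 5.2 deg  zmax 72.1
contactor_a scene 0.055 400 c 412.2 158.
[... 766 characters left out ...]
lue side 0.008 1502 c 632.6 -11.3  long 193.9 x 130.6 at -87.9 deg  zmax 31.0
pink scene 0.008 2505 c 575.1 281.2  long 189.6 x 134.6 at -84.6 deg  zmax 29.3
pink side 0.008 1803 c 574.6 281.4  long 191.6 x 130.0 at -84.7 deg  zmax 30.6
lamp scene 0.008 2036 c 776.3 173.2  long 54.7 x 49.0 at -89.5 deg  zmax 116.0
lamp scene 0.055 44 c 785.8 179.2  long 26.6 x 11.0 at -63.5 deg  zmax 69.8
lamp side 0.008 1441 c 771.2 176.6  long 54.0 x 48.3 at 14.8 deg  zmax 117.7
lamp side 0.055 29 c 764.3 185.0  long 23.2 x 9.3 at 36.1 deg  zmax 68.7
driver scene 0.008 994 c 770.8 -179.7  long 184.6 x 28.8 at -8.6 deg  zmax 24.2
driver side 0.008 547 c 771.7 -179.2  long 183.3 x 30.7 at -9.9 deg  zmax 24.8
```

```bash
cat > go.py <<'E'
import sys
from h import *
# usage: go.py x y z yaw (mm, deg): turn about tool z first, then the shift in the turned tool frame
x,y,z,yaw=map(float,sys.argv[1:5]); s=sense(); R=np.array(s['ee_rot']); p=np.array(s['tcp_pos'])*1000
f=np.degrees(np.arctan2(R[1,0],R[0,0])); d=(yaw-f+90)%180-90
a=np.radians(f+d); T=np.array([[np.cos(a),np.sin(a),0],[np.sin(a),-np.cos(a),0],[0,0,-1]])
print('t %.2f'%s['time_s'],'p',p.round(1),'yaw %.2f tilt %s'%(f,R[:2,2].round(4)),'j',np.round(s['joints'],1),'F',np.round(s['wrist_force'],1),'w',np.round(s['gripper_width'],3),'gf',np.round(s['gripper_force'],1))
print('az %.2f  shift'%-d,(T.T@(np.array([x,y,z])-p)).round(1))
E
python3 go.py 413 -144.5 160 5
```

```text
t 0.10 p [ 196.9 -592.6  235.6] yaw -161.63 tilt [-0.0007  0.0018] j [-56.8  22.1   0.4  -0.  -68.4 -14.8] F [ 0.4  0.4 -0.3] w 1.001 gf 0.0
az 13.37  shift [-254.3  427.6   75.6]
```

Request:
{"api": "play_rows", "payload": {"steps": [{"az": 6.7,"claw": 87},{"az": 6.7,"claw": 87},{"dx": -18.2,"dy": 30.5,"dz": 5.4,"claw": 87},{"dx": -18.2,"dy": 30.5,"dz": 5.4,"claw": 87},{"dx": -18.2,"dy": 30.5,"dz": 5.4,"claw": 87},{"dx": -18.2,"dy": 30.5,"dz": 5.4,"claw": 87},{"dx": -18.2,"dy": 30.5,"dz": 5.4,"claw": 87},{"dx": -18.2,"dy": 30.5,"dz": 5.4,"claw": 87},{"dx": -18.2,"dy": 30.5,"dz": 5.4,"claw": 87},{"dx": -18.2,"dy": 30.5,"dz": 5.4,"claw": 87},{"dx": -18.2,"dy": 30.5,"dz": 5.4,"claw": 87},{"dx": -18.2,"dy": 30.5,"dz": 5.4,"claw": 87},{"dx": -18.2,"dy": 30.5,"dz": 5.4,"claw": 87},{"dx": -18.2,"dy": 30.5,"dz": 5.4,"claw": 87},{"dx": -18.2,"dy": 30.5,"dz": 5.4,"claw": 87},{"dx": -18.2,"dy": 30.5,"dz": 5.4,"claw": 87},{"claw": 87},{"claw": 87},{"claw": 87}]}}

```text
invalid input at $.steps[0]: expected keys ax, ay, az, dx, dy, dz, claw
```

```bash
python3 go.py 413 -144.5 43 5; python3 -c "
from h import *
c=save('wrist','w1')"
```

```text
t 0.10 p [ 196.9 -592.6  235.6] yaw -161.63 tilt [-0.0007  0.0018] j [-56.8  22.1   0.4  -0.  -68.4 -14.8] F [ 0.4  0.4 -0.3] w 1.001 gf 0.0
az 13.37  shift [-254.3  427.6  192.6]
```

View pics/w1.png

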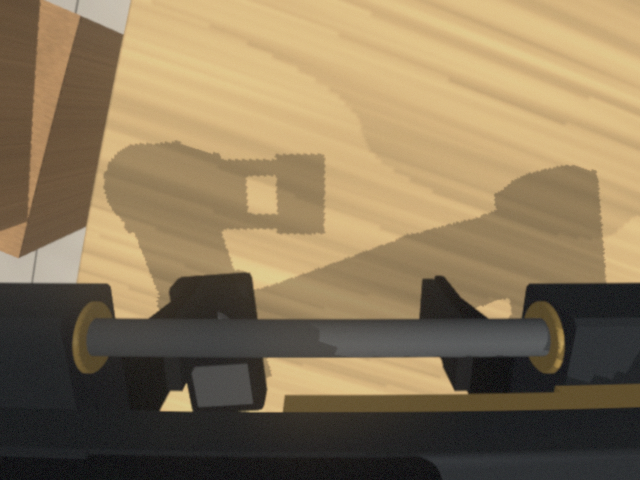

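The row format needs every key, so the move was refused. The wrist view shows only bare bench, with the fingers at about (220,340) and (450,330). I'll resend it.

Request:
{"api": "play_rows", "payload": {"steps": [{"ax": 0,"ay": 0,"az": 6.7,"dx": 0,"dy": 0,"dz": 0,"claw": 87},{"ax": 0,"ay": 0,"az": 6.7,"dx": 0,"dy": 0,"dz": 0,"claw": 87},{"ax": 0,"ay": 0,"az": 0,"dx": -18.2,"dy": 30.5,"dz": 5.4,"claw": 87},{"ax": 0,"ay": 0,"az": 0,"dx": -18.2,"dy": 30.5,"dz": 5.4,"claw": 87},{"ax": 0,"ay": 0,"az": 0,"dx": -18.2,"dy": 30.5,"dz": 5.4,"claw": 87},{"ax": 0,"ay": 0,"az": 0,"dx": -18.2,"dy": 30.5,"dz": 5.4,"claw": 87},{"ax": 0,"ay": 0,"az": 0,"dx": -18.2,"dy": 30.5,"dz": 5.4,"claw": 87},{"ax": 0,"ay": 0,"az": 0,"dx": -18.2,"dy": 30.5,"dz": 5.4,"claw": 87},{"ax": 0,"ay": 0,"az": 0,"dx": -18.2,"dy": 30.5,"dz": 5.4,"claw": 87},{"ax": 0,"ay": 0,"az": 0,"dx": -18.2,"dy": 30.5,"dz": 5.4,"claw": 87},{"ax": 0,"ay": 0,"az": 0,"dx": -18.2,"dy": 30.5,"dz": 5.4,"claw": 87},{"ax": 0,"ay": 0,"az": 0,"dx": -18.2,"dy": 30.5,"dz": 5.4,"claw": 87},{"ax": 0,"ay": 0,"az": 0,"dx": -18.2,"dy": 30.5,"dz": 5.4,"claw": 87},{"ax": 0,"ay": 0,"az": 0,"dx": -18.2,"dy": 30.5,"dz": 5.4,"claw": 87},{"ax": 0,"ay": 0,"az": 0,"dx": -18.2,"dy": 30.5,"dz": 5.4,"claw": 87},{"ax": 0,"ay": 0,"az": 0,"dx": -18.2,"dy": 30.5,"dz": 5.4,"claw": 87},{"ax": 0,"ay": 0,"az": 0,"dx": 0,"dy": 0,"dz": 0,"claw": 87},{"ax": 0,"ay": 0,"az": 0,"dx": 0,"dy": 0,"dz": 0,"claw": 87}]}}

```text
time_s: 1.95
tcp_pos: [0.4138, -0.145, 0.1607]
ee_rot: [[-0.996, -0.089, -0.001], [-0.089, 0.996, 0.0], [0.001, 0.0, -1.0]]
wrist_force: [-1.0, -0.4, 0.3]
gripper_width: 0.999
gripper_force: 0.0
```

```bash
python3 go.py 413 -144.5 43 5; python3 -c "
from h import *
c=save('wrist','w2')"
```

```text
t 1.95 p [ 413.8 -145.   160.7] yaw -174.91 tilt [-0.0009  0.    ] j [  2.1   8.3 -30.9  -0.  -50.9 -87. ] F [-1.  -0.4  0.3] w 0.999 gf 0.0
az 0.09  shift [  0.8   0.5 117.7]
```

View pics/w2.png

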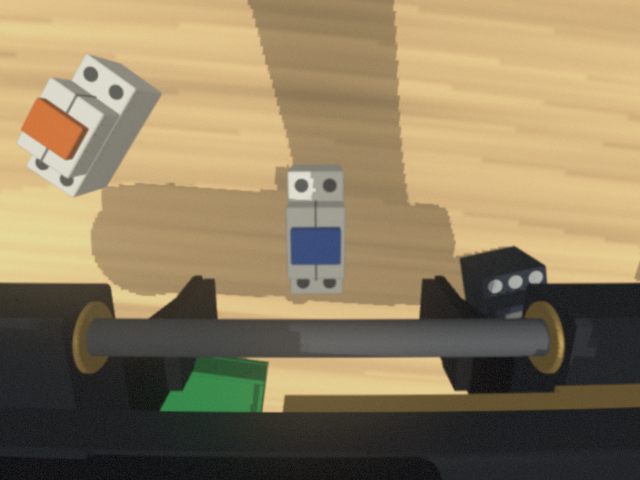

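The breaker with blue toggles is centred between the fingers, at column 316 with the fingers at about 205 and 435, and it is square to them. I'll descend and grip.

Request:
{"api": "play_rows", "payload": {"steps": [{"ax": 0,"ay": 0,"az": 0,"dx": 0.8,"dy": 0.5,"dz": 25,"claw": 87},{"ax": 0,"ay": 0,"az": 0,"dx": 0,"dy": 0,"dz": 25,"claw": 87},{"ax": 0,"ay": 0,"az": 0,"dx": 0,"dy": 0,"dz": 25,"claw": 87},{"ax": 0,"ay": 0,"az": 0,"dx": 0,"dy": 0,"dz": 20,"claw": 87},{"ax": 0,"ay": 0,"az": 0,"dx": 0,"dy": 0,"dz": 15,"claw": 87},{"ax": 0,"ay": 0,"az": 0,"dx": 0,"dy": 0,"dz": 7.7,"claw": 87},{"ax": 0,"ay": 0,"az": 0,"dx": 0,"dy": 0,"dz": 0,"claw": 60},{"ax": 0,"ay": 0,"az": 0,"dx": 0,"dy": 0,"dz": 0,"claw": 45},{"ax": 0,"ay": 0,"az": 0,"dx": 0,"dy": 0,"dz": 0,"claw": 38},{"ax": 0,"ay": 0,"az": 0,"dx": 0,"dy": 0,"dz": 0,"claw": 20},{"ax": 0,"ay": 0,"az": 0,"dx": 0,"dy": 0,"dz": 0,"claw": 20},{"ax": 0,"ay": 0,"az": 0,"dx": 0,"dy": 0,"dz": 0,"claw": 20},{"ax": 0,"ay": 0,"az": 0,"dx": 0,"dy": 0,"dz": 0,"claw": 20},{"ax": 0,"ay": 0,"az": 0,"dx": 0,"dy": 0,"dz": 0,"claw": 20}]}}

```text
time_s: 3.4
tcp_pos: [0.4131, -0.1452, 0.0434]
ee_rot: [[-0.996, -0.087, 0.0], [-0.087, 0.996, -0.0], [-0.0, -0.0, -1.0]]
wrist_force: [-1.0, -1.0, 0.7]
gripper_width: 0.414
gripper_force: 30.0
```

```bash
python3 go.py 630.8 38.7 150 2.1
```

```text
t 3.40 p [ 413.1 -145.2   43.4] yaw -175.01 tilt [ 0.0002 -0.0001] j [  2.   19.1 -39.    0.  -31.8 -87.1] F [-1.  -1.   0.7] w 0.414 gf 30.0
az 2.89  shift [-224.3  175.8 -106.6]
```

Request:
{"api": "play_rows", "payload": {"steps": [{"ax": 0,"ay": 0,"az": 0,"dx": 0,"dy": 0,"dz": -12,"claw": 20},{"ax": 0,"ay": 0,"az": 0,"dx": 0,"dy": 0,"dz": -24,"claw": 20},{"ax": 0,"ay": 0,"az": 0,"dx": 0,"dy": 0,"dz": -30,"claw": 20},{"ax": 0,"ay": 0,"az": 0,"dx": 0,"dy": 0,"dz": -25,"claw": 20},{"ax": 0,"ay": 0,"az": 2.9,"dx": 0,"dy": 0,"dz": -15.6,"claw": 20},{"ax": 0,"ay": 0,"az": 0,"dx": -10.3,"dy": 7.8,"dz": 0,"claw": 20},{"ax": 0,"ay": 0,"az": 0,"dx": -20,"dy": 16,"dz": 0,"claw": 20},{"ax": 0,"ay": 0,"az": 0,"dx": -28,"dy": 22,"dz": 0,"claw": 20},{"ax": 0,"ay": 0,"az": 0,"dx": -28,"dy": 22,"dz": 0,"claw": 20},{"ax": 0,"ay": 0,"az": 0,"dx": -28,"dy": 22,"dz": 0,"claw": 20},{"ax": 0,"ay": 0,"az": 0,"dx": -28,"dy": 22,"dz": 0,"claw": 20},{"ax": 0,"ay": 0,"az": 0,"dx": -28,"dy": 22,"dz": 0,"claw": 20},{"ax": 0,"ay": 0,"az": 0,"dx": -28,"dy": 22,"dz": 0,"claw": 20},{"ax": 0,"ay": 0,"az": 0,"dx": -18,"dy": 14,"dz": 0,"claw": 20},{"ax": 0,"ay": 0,"az": 0,"dx": -8,"dy": 6,"dz": 0,"claw": 20},{"ax": 0,"ay": 0,"az": 0,"dx": 0,"dy": 0,"dz": 0,"claw": 20},{"ax": 0,"ay": 0,"az": 0,"dx": 0,"dy": 0,"dz": 0,"claw": 20},{"ax": 0,"ay": 0,"az": 0,"dx": 0,"dy": 0,"dz": 0,"claw": 20}]}}

```text
time_s: 5.2
tcp_pos: [0.6297, 0.0379, 0.1495]
ee_rot: [[-0.999, -0.036, -0.001], [-0.036, 0.999, -0.0], [0.001, -0.0, -1.0]]
wrist_force: [0.2, 0.1, -2.8]
gripper_width: 0.412
gripper_force: 30.0
```

```bash
python3 go.py 630.8 38.7 49 2.1
```

```text
t 5.20 p [629.7  37.9 149.5] yaw -177.96 tilt [-0.0015 -0.0002] j [  18.1   26.6   -5.4   -0.   -58.1 -106.1] F [ 0.2  0.1 -2.8] w 0.412 gf 30.0
az -0.06  shift [ -1.2   0.8 100.5]
```

Request:
{"api": "play_rows", "payload": {"steps": [{"ax": 0,"ay": 0,"az": 0,"dx": -1.2,"dy": 0.8,"dz": 15,"claw": 20},{"ax": 0,"ay": 0,"az": 0,"dx": 0,"dy": 0,"dz": 22,"claw": 20},{"ax": 0,"ay": 0,"az": 0,"dx": 0,"dy": 0,"dz": 22,"claw": 20},{"ax": 0,"ay": 0,"az": 0,"dx": 0,"dy": 0,"dz": 18,"claw": 20},{"ax": 0,"ay": 0,"az": 0,"dx": 0,"dy": 0,"dz": 12,"claw": 20},{"ax": 0,"ay": 0,"az": 0,"dx": 0,"dy": 0,"dz": 7,"claw": 20},{"ax": 0,"ay": 0,"az": 0,"dx": 0,"dy": 0,"dz": 3,"claw": 20},{"ax": 0,"ay": 0,"az": 0,"dx": 0,"dy": 0,"dz": 1,"claw": 20},{"ax": 0,"ay": 0,"az": 0,"dx": 0,"dy": 0,"dz": 0,"claw": 20},{"ax": 0,"ay": 0,"az": 0,"dx": 0,"dy": 0,"dz": 0,"claw": 20}]}}

```text
time_s: 6.2
tcp_pos: [0.6324, 0.0396, 0.0507]
ee_rot: [[-0.999, -0.036, 0.001], [-0.036, 0.999, 0.0], [-0.001, 0.0, -1.0]]
wrist_force: [0.2, -0.4, -2.9]
gripper_width: 0.415
gripper_force: 30.0
```

Request:
{"api": "play_rows", "payload": {"steps": [{"ax": 0,"ay": 0,"az": 0,"dx": 0,"dy": 0,"dz": 0.6,"claw": 20},{"ax": 0,"ay": 0,"az": 0,"dx": 0,"dy": 0,"dz": 0.6,"claw": 20},{"ax": 0,"ay": 0,"az": 0,"dx": 0,"dy": 0,"dz": 0,"claw": 20},{"ax": 0,"ay": 0,"az": 0,"dx": 0,"dy": 0,"dz": 0,"claw": 20}]}}

```text
time_s: 6.6
tcp_pos: [0.632, 0.0395, 0.0486]
ee_rot: [[-0.999, -0.036, -0.0], [-0.036, 0.999, -0.0], [0.0, -0.0, -1.0]]
wrist_force: [0.3, 0.2, -3.3]
gripper_width: 0.418
gripper_force: 30.0
```

Request:
{"api": "play_rows", "payload": {"steps": [{"ax": 0,"ay": 0,"az": 0,"dx": 0,"dy": 0,"dz": 0.5,"claw": 20},{"ax": 0,"ay": 0,"az": 0,"dx": 0,"dy": 0,"dz": 0.5,"claw": 20},{"ax": 0,"ay": 0,"az": 0,"dx": 0,"dy": 0,"dz": 0,"claw": 20},{"ax": 0,"ay": 0,"az": 0,"dx": 0,"dy": 0,"dz": 0,"claw": 20}]}}

```text
time_s: 7.0
tcp_pos: [0.6319, 0.0395, 0.0476]
ee_rot: [[-0.999, -0.036, -0.0], [-0.036, 0.999, -0.0], [0.0, 0.0, -1.0]]
wrist_force: [0.6, 0.3, -3.3]
gripper_width: 0.412
gripper_force: 30.0
```

Request:
{"api": "play_rows", "payload": {"steps": [{"ax": 0,"ay": 0,"az": 0,"dx": 0,"dy": 0,"dz": 0.5,"claw": 20},{"ax": 0,"ay": 0,"az": 0,"dx": 0,"dy": 0,"dz": 0,"claw": 20},{"ax": 0,"ay": 0,"az": 0,"dx": 0,"dy": 0,"dz": 0,"claw": 20}]}}

```text
time_s: 7.3
tcp_pos: [0.632, 0.0395, 0.0475]
ee_rot: [[-0.999, -0.036, 0.0], [-0.036, 0.999, -0.0], [-0.0, -0.0, -1.0]]
wrist_force: [-1.4, 0.1, 0.3]
gripper_width: 0.411
gripper_force: 30.0
```

Contact: the weight has come off the wrist at TCP z 47.5 mm. Next I'll release and lift.

Request:
{"api": "play_rows", "payload": {"steps": [{"ax": 0,"ay": 0,"az": 0,"dx": 0,"dy": 0,"dz": 0,"claw": 40},{"ax": 0,"ay": 0,"az": 0,"dx": 0,"dy": 0,"dz": 0,"claw": 46},{"ax": 0,"ay": 0,"az": 0,"dx": 0,"dy": 0,"dz": 0,"claw": 60},{"ax": 0,"ay": 0,"az": 0,"dx": 0,"dy": 0,"dz": 0,"claw": 60},{"ax": 0,"ay": 0,"az": 0,"dx": 0,"dy": 0,"dz": -12,"claw": 60},{"ax": 0,"ay": 0,"az": 0,"dx": 0,"dy": 0,"dz": -25,"claw": 60},{"ax": 0,"ay": 0,"az": 0,"dx": 0,"dy": 0,"dz": -30,"claw": 60},{"ax": 0,"ay": 0,"az": 0,"dx": 0,"dy": 0,"dz": -30,"claw": 87},{"ax": 0,"ay": 0,"az": 0,"dx": 0,"dy": 0,"dz": -15,"claw": 87},{"ax": 0,"ay": 0,"az": 0,"dx": 0,"dy": 0,"dz": 0,"claw": 87}]}}

```text
time_s: 8.3
tcp_pos: [0.6338, 0.0399, 0.1633]
ee_rot: [[-0.999, -0.037, 0.007], [-0.037, 0.999, 0.002], [-0.007, 0.001, -1.0]]
wrist_force: [0.1, -0.0, -0.1]
gripper_width: 0.878
gripper_force: 0.0
```

```bash
python3 go.py 358.5 -297.5 158 -30.2
```

```text
t 8.30 p [633.8  39.9 163.3] yaw -177.89 tilt [0.0073 0.0016] j [ 1.820e+01  2.600e+01 -4.200e+00  1.000e-01 -5.930e+01 -1.061e+02] F [ 0.1 -0.  -0.1] w 0.878 gf 0.0
az 32.31  shift [  68.2 -430.     5.3]
```

Request:
{"api": "play_rows", "payload": {"steps": [{"ax": 0,"ay": 0,"az": 8.1,"dx": 0,"dy": 0,"dz": 0,"claw": 87},{"ax": 0,"ay": 0,"az": 8.1,"dx": 0,"dy": 0,"dz": 0,"claw": 87},{"ax": 0,"ay": 0,"az": 8.1,"dx": 0,"dy": 0,"dz": 0,"claw": 87},{"ax": 0,"ay": 0,"az": 8,"dx": 0,"dy": 0,"dz": 0,"claw": 87},{"ax": 0,"ay": 0,"az": 0,"dx": 5.2,"dy": -33,"dz": 0,"claw": 87},{"ax": 0,"ay": 0,"az": 0,"dx": 5.2,"dy": -33,"dz": 0,"claw": 87},{"ax": 0,"ay": 0,"az": 0,"dx": 5.2,"dy": -33,"dz": 0,"claw": 87},{"ax": 0,"ay": 0,"az": 0,"dx": 5.2,"dy": -33,"dz": 0,"claw": 87},{"ax": 0,"ay": 0,"az": 0,"dx": 5.2,"dy": -33,"dz": 0,"claw": 87},{"ax": 0,"ay": 0,"az": 0,"dx": 5.2,"dy": -33,"dz": 0,"claw": 87},{"ax": 0,"ay": 0,"az": 0,"dx": 5.2,"dy": -33,"dz": 0,"claw": 87},{"ax": 0,"ay": 0,"az": 0,"dx": 5.2,"dy": -33,"dz": 0,"claw": 87},{"ax": 0,"ay": 0,"az": 0,"dx": 5.2,"dy": -33,"dz": 0,"claw": 87},{"ax": 0,"ay": 0,"az": 0,"dx": 5.2,"dy": -33,"dz": 0,"claw": 87},{"ax": 0,"ay": 0,"az": 0,"dx": 5.2,"dy": -33,"dz": 0,"claw": 87},{"ax": 0,"ay": 0,"az": 0,"dx": 5.2,"dy": -33,"dz": 0,"claw": 87},{"ax": 0,"ay": 0,"az": 0,"dx": 5.2,"dy": -33,"dz": 0,"claw": 87},{"ax": 0,"ay": 0,"az": 0,"dx": 0,"dy": 0,"dz": 0,"claw": 87},{"ax": 0,"ay": 0,"az": 0,"dx": 0,"dy": 0,"dz": 0,"claw": 87},{"ax": 0,"ay": 0,"az": 0,"dx": 0,"dy": 0,"dz": 0,"claw": 87}]}}

```text
time_s: 10.3
tcp_pos: [0.3578, -0.2968, 0.1589]
ee_rot: [[-0.864, 0.503, -0.0], [0.503, 0.864, 0.0], [0.0, 0.0, -1.0]]
wrist_force: [0.2, -0.6, 0.3]
gripper_width: 0.999
gripper_force: 0.0
```

```bash
python3 go.py 358.5 -297.5 43 -30.2
```

```text
t 10.30 p [ 357.8 -296.8  158.9] yaw 149.81 tilt [-0.0004  0.0003] j [ -19.6   11.   -27.7   -0.   -51.3 -100.6] F [ 0.2 -0.6  0.3] w 0.999 gf 0.0
az 0.01  shift [ -1.   -0.3 115.9]
```

Request:
{"api": "play_rows", "payload": {"steps": [{"ax": 0,"ay": 0,"az": 0,"dx": -1,"dy": -0.3,"dz": 25,"claw": 87},{"ax": 0,"ay": 0,"az": 0,"dx": 0,"dy": 0,"dz": 25,"claw": 87},{"ax": 0,"ay": 0,"az": 0,"dx": 0,"dy": 0,"dz": 25,"claw": 87},{"ax": 0,"ay": 0,"az": 0,"dx": 0,"dy": 0,"dz": 20,"claw": 87},{"ax": 0,"ay": 0,"az": 0,"dx": 0,"dy": 0,"dz": 13,"claw": 87},{"ax": 0,"ay": 0,"az": 0,"dx": 0,"dy": 0,"dz": 8,"claw": 87},{"ax": 0,"ay": 0,"az": 0,"dx": 0,"dy": 0,"dz": 0,"claw": 60},{"ax": 0,"ay": 0,"az": 0,"dx": 0,"dy": 0,"dz": 0,"claw": 45},{"ax": 0,"ay": 0,"az": 0,"dx": 0,"dy": 0,"dz": 0,"claw": 38},{"ax": 0,"ay": 0,"az": 0,"dx": 0,"dy": 0,"dz": 0,"claw": 20},{"ax": 0,"ay": 0,"az": 0,"dx": 0,"dy": 0,"dz": 0,"claw": 20},{"ax": 0,"ay": 0,"az": 0,"dx": 0,"dy": 0,"dz": 0,"claw": 20},{"ax": 0,"ay": 0,"az": 0,"dx": 0,"dy": 0,"dz": 0,"claw": 20},{"ax": 0,"ay": 0,"az": 0,"dx": 0,"dy": 0,"dz": 0,"claw": 20}]}}

```text
time_s: 11.7
tcp_pos: [0.3584, -0.2982, 0.0434]
ee_rot: [[-0.864, 0.503, 0.0], [0.503, 0.864, -0.0], [-0.0, -0.0, -1.0]]
wrist_force: [-1.3, -0.9, 1.9]
gripper_width: 0.41
gripper_force: 30.0
```

```bash
python3 go.py 634.4 -61.3 150 2.1
```

```text
t 11.70 p [ 358.4 -298.2   43.4] yaw 149.79 tilt [ 0.0003 -0.0004] j [ -19.7   21.2  -35.2    0.   -33.6 -100.5] F [-1.3 -0.9  1.9] w 0.41 gf 30.0
az -32.31  shift [-284.5  226.6 -106.6]
```

Request:
{"api": "play_rows", "payload": {"steps": [{"ax": 0,"ay": 0,"az": 0,"dx": 0,"dy": 0,"dz": -12,"claw": 20},{"ax": 0,"ay": 0,"az": 0,"dx": 0,"dy": 0,"dz": -24,"claw": 20},{"ax": 0,"ay": 0,"az": 0,"dx": 0,"dy": 0,"dz": -30,"claw": 20},{"ax": 0,"ay": 0,"az": 0,"dx": 0,"dy": 0,"dz": -25,"claw": 20},{"ax": 0,"ay": 0,"az": 0,"dx": 0,"dy": 0,"dz": -15.6,"claw": 20},{"ax": 0,"ay": 0,"az": -4.3,"dx": 0,"dy": 0,"dz": 0,"claw": 20},{"ax": 0,"ay": 0,"az": -8,"dx": 0,"dy": 0,"dz": 0,"claw": 20},{"ax": 0,"ay": 0,"az": -8,"dx": 0,"dy": 0,"dz": 0,"claw": 20},{"ax": 0,"ay": 0,"az": -8,"dx": 0,"dy": 0,"dz": 0,"claw": 20},{"ax": 0,"ay": 0,"az": -4,"dx": 0,"dy": 0,"dz": 0,"claw": 20},{"ax": 0,"ay": 0,"az": 0,"dx": -12.5,"dy": 10.6,"dz": 0,"claw": 20},{"ax": 0,"ay": 0,"az": 0,"dx": -28,"dy": 22,"dz": 0,"claw": 20},{"ax": 0,"ay": 0,"az": 0,"dx": -34,"dy": 27,"dz": 0,"claw": 20},{"ax": 0,"ay": 0,"az": 0,"dx": -34,"dy": 27,"dz": 0,"claw": 20},{"ax": 0,"ay": 0,"az": 0,"dx": -34,"dy": 27,"dz": 0,"claw": 20},{"ax": 0,"ay": 0,"az": 0,"dx": -34,"dy": 27,"dz": 0,"claw": 20},{"ax": 0,"ay": 0,"az": 0,"dx": -34,"dy": 27,"dz": 0,"claw": 20},{"ax": 0,"ay": 0,"az": 0,"dx": -34,"dy": 27,"dz": 0,"claw": 20},{"ax": 0,"ay": 0,"az": 0,"dx": -27,"dy": 21,"dz": 0,"claw": 20},{"ax": 0,"ay": 0,"az": 0,"dx": -13,"dy": 11,"dz": 0,"claw": 20}]}}

```text
time_s: 13.7
tcp_pos: [0.6358, -0.0588, 0.148]
ee_rot: [[-0.999, -0.038, -0.002], [-0.038, 0.999, 0.001], [0.001, 0.001, -1.0]]
wrist_force: [-0.5, 0.4, -2.7]
gripper_width: 0.405
gripper_force: 30.0
```

Request:
{"api": "play_rows", "payload": {"steps": [{"ax": 0,"ay": 0,"az": 0,"dx": 0,"dy": 0,"dz": 0,"claw": 20},{"ax": 0,"ay": 0,"az": 0,"dx": 0,"dy": 0,"dz": 0,"claw": 20},{"ax": 0,"ay": 0,"az": 0,"dx": 0,"dy": 0,"dz": 0,"claw": 20}]}}

```text
time_s: 14.0
tcp_pos: [0.6332, -0.0618, 0.1491]
ee_rot: [[-0.999, -0.035, -0.002], [-0.035, 0.999, 0.0], [0.002, 0.0, -1.0]]
wrist_force: [0.6, -0.9, -2.9]
gripper_width: 0.412
gripper_force: 30.0
```

```bash
python3 go.py 634.4 -61.3 49.5 2.1; python3 -c "
from h import *
c=save('scene','s1')"
```

```text
t 14.00 p [633.2 -61.8 149.1] yaw -177.98 tilt [-0.0021  0.0001] j [  9.   27.1  -4.6  -0.  -58.4 -96.9] F [ 0.6 -0.9 -2.9] w 0.412 gf 30.0
az -0.08  shift [-1.3  0.4 99.6]
```

View pics/s1.png

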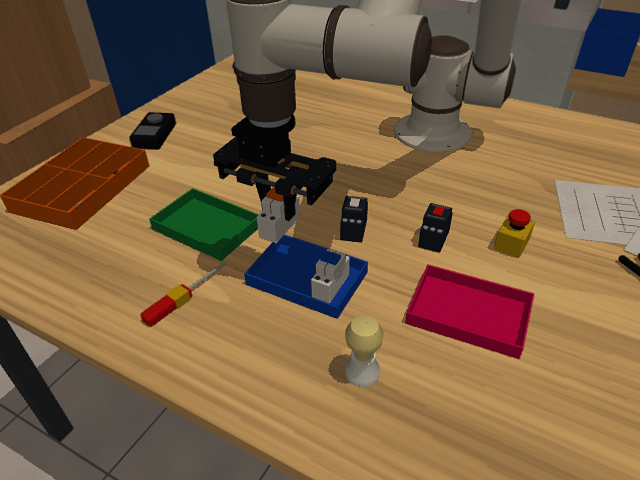

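Breaker_a stands upright in the blue tray at about (330,278), and breaker_b is in the gripper above the other half. I'll lower it.

Request:
{"api": "play_rows", "payload": {"steps": [{"ax": 0,"ay": 0,"az": 0,"dx": -1.3,"dy": 0.4,"dz": 15,"claw": 20},{"ax": 0,"ay": 0,"az": 0,"dx": 0,"dy": 0,"dz": 22,"claw": 20},{"ax": 0,"ay": 0,"az": 0,"dx": 0,"dy": 0,"dz": 22,"claw": 20},{"ax": 0,"ay": 0,"az": 0,"dx": 0,"dy": 0,"dz": 18,"claw": 20},{"ax": 0,"ay": 0,"az": 0,"dx": 0,"dy": 0,"dz": 12,"claw": 20},{"ax": 0,"ay": 0,"az": 0,"dx": 0,"dy": 0,"dz": 7,"claw": 20},{"ax": 0,"ay": 0,"az": 0,"dx": 0,"dy": 0,"dz": 3,"claw": 20},{"ax": 0,"ay": 0,"az": 0,"dx": 0,"dy": 0,"dz": 1,"claw": 20},{"ax": 0,"ay": 0,"az": 0,"dx": 0,"dy": 0,"dz": 0.6,"claw": 20},{"ax": 0,"ay": 0,"az": 0,"dx": 0,"dy": 0,"dz": 0.5,"claw": 20},{"ax": 0,"ay": 0,"az": 0,"dx": 0,"dy": 0,"dz": 0,"claw": 20},{"ax": 0,"ay": 0,"az": 0,"dx": 0,"dy": 0,"dz": 0,"claw": 20},{"ax": 0,"ay": 0,"az": 0,"dx": 0,"dy": 0,"dz": 0,"claw": 20}]}}

```text
time_s: 15.35
tcp_pos: [0.6358, -0.0607, 0.0489]
ee_rot: [[-0.999, -0.036, 0.0], [-0.036, 0.999, 0.0], [-0.0, 0.0, -1.0]]
wrist_force: [0.3, -0.2, -2.1]
gripper_width: 0.412
gripper_force: 30.0
```

Request:
{"api": "play_rows", "payload": {"steps": [{"ax": 0,"ay": 0,"az": 0,"dx": 0,"dy": 0,"dz": 0.5,"claw": 20},{"ax": 0,"ay": 0,"az": 0,"dx": 0,"dy": 0,"dz": 0.5,"claw": 20},{"ax": 0,"ay": 0,"az": 0,"dx": 0,"dy": 0,"dz": 0,"claw": 20},{"ax": 0,"ay": 0,"az": 0,"dx": 0,"dy": 0,"dz": 0,"claw": 20}]}}

```text
time_s: 15.75
tcp_pos: [0.6357, -0.0607, 0.0476]
ee_rot: [[-0.999, -0.036, -0.0], [-0.036, 0.999, -0.0], [0.0, -0.0, -1.0]]
wrist_force: [0.7, -0.4, -4.0]
gripper_width: 0.413
gripper_force: 30.0
```

Request:
{"api": "play_rows", "payload": {"steps": [{"ax": 0,"ay": 0,"az": 0,"dx": 0,"dy": 0,"dz": 0.4,"claw": 20},{"ax": 0,"ay": 0,"az": 0,"dx": 0,"dy": 0,"dz": 0,"claw": 20},{"ax": 0,"ay": 0,"az": 0,"dx": 0,"dy": 0,"dz": 0,"claw": 20}]}}

```text
time_s: 16.05
tcp_pos: [0.6358, -0.0607, 0.0475]
ee_rot: [[-0.999, -0.036, 0.0], [-0.036, 0.999, -0.0], [-0.0, -0.0, -1.0]]
wrist_force: [-0.3, 0.5, -1.0]
gripper_width: 0.412
gripper_force: 30.0
```

Request:
{"api": "play_rows", "payload": {"steps": [{"ax": 0,"ay": 0,"az": 0,"dx": 0,"dy": 0,"dz": 0,"claw": 40},{"ax": 0,"ay": 0,"az": 0,"dx": 0,"dy": 0,"dz": 0,"claw": 46},{"ax": 0,"ay": 0,"az": 0,"dx": 0,"dy": 0,"dz": 0,"claw": 60},{"ax": 0,"ay": 0,"az": 0,"dx": 0,"dy": 0,"dz": 0,"claw": 60},{"ax": 0,"ay": 0,"az": 0,"dx": 0,"dy": 0,"dz": -12,"claw": 60},{"ax": 0,"ay": 0,"az": 0,"dx": 0,"dy": 0,"dz": -25,"claw": 60},{"ax": 0,"ay": 0,"az": 0,"dx": 0,"dy": 0,"dz": -30,"claw": 60},{"ax": 0,"ay": 0,"az": 0,"dx": 0,"dy": 0,"dz": -30,"claw": 87},{"ax": 0,"ay": 0,"az": 0,"dx": 0,"dy": 0,"dz": -15,"claw": 87},{"ax": 0,"ay": 0,"az": 0,"dx": 0,"dy": 0,"dz": 0,"claw": 87},{"ax": 0,"ay": 0,"az": 0,"dx": 0,"dy": 0,"dz": 0,"claw": 87}]}}

```text
time_s: 17.15
tcp_pos: [0.6354, -0.0606, 0.1594]
ee_rot: [[-0.999, -0.036, 0.0], [-0.036, 0.999, 0.001], [-0.0, 0.001, -1.0]]
wrist_force: [0.3, -0.6, -0.1]
gripper_width: 0.954
gripper_force: 0.0
```

```bash
python3 go.py 411.6 158 160 5.3
```

```text
t 17.15 p [635.4 -60.6 159.4] yaw -177.94 tilt [0.0002 0.0005] j [  9.   26.7  -3.6  -0.  -59.6 -97. ] F [ 0.3 -0.6 -0.1] w 0.954 gf 0.0
az -3.24  shift [202.6 238.4  -0.6]
```

Request:
{"api": "play_rows", "payload": {"steps": [{"ax": 0,"ay": 0,"az": -3.2,"dx": 0,"dy": 0,"dz": 0,"claw": 87},{"ax": 0,"ay": 0,"az": 0,"dx": 18.4,"dy": 21.7,"dz": 0,"claw": 87},{"ax": 0,"ay": 0,"az": 0,"dx": 18.4,"dy": 21.7,"dz": 0,"claw": 87},{"ax": 0,"ay": 0,"az": 0,"dx": 18.4,"dy": 21.7,"dz": 0,"claw": 87},{"ax": 0,"ay": 0,"az": 0,"dx": 18.4,"dy": 21.7,"dz": 0,"claw": 87},{"ax": 0,"ay": 0,"az": 0,"dx": 18.4,"dy": 21.7,"dz": 0,"claw": 87},{"ax": 0,"ay": 0,"az": 0,"dx": 18.4,"dy": 21.7,"dz": 0,"claw": 87},{"ax": 0,"ay": 0,"az": 0,"dx": 18.4,"dy": 21.7,"dz": 0,"claw": 87},{"ax": 0,"ay": 0,"az": 0,"dx": 18.4,"dy": 21.7,"dz": 0,"claw": 87},{"ax": 0,"ay": 0,"az": 0,"dx": 18.4,"dy": 21.7,"dz": 0,"claw": 87},{"ax": 0,"ay": 0,"az": 0,"dx": 18.4,"dy": 21.7,"dz": 0,"claw": 87},{"ax": 0,"ay": 0,"az": 0,"dx": 18.4,"dy": 21.7,"dz": 0,"claw": 87},{"ax": 0,"ay": 0,"az": 0,"dx": 0,"dy": 0,"dz": 0,"claw": 87},{"ax": 0,"ay": 0,"az": 0,"dx": 0,"dy": 0,"dz": 0,"claw": 87},{"ax": 0,"ay": 0,"az": 0,"dx": 0,"dy": 0,"dz": 0,"claw": 87}]}}

```text
time_s: 18.65
tcp_pos: [0.4122, 0.1579, 0.1587]
ee_rot: [[-0.996, -0.092, -0.001], [-0.092, 0.996, -0.001], [0.001, -0.001, -1.0]]
wrist_force: [0.8, 0.2, -0.6]
gripper_width: 0.996
gripper_force: 0.0
```

```bash
python3 go.py 411.6 158 43 5.3
```

```text
t 18.65 p [412.2 157.9 158.7] yaw -174.75 tilt [-0.001  -0.0009] j [  42.2    8.8  -30.7    0.   -50.7 -126.9] F [ 0.8  0.2 -0.6] w 0.996 gf 0.0
az -0.05  shift [6.000e-01 1.000e-01 1.157e+02]
```

Request:
{"api": "play_rows", "payload": {"steps": [{"ax": 0,"ay": 0,"az": 0,"dx": 0.6,"dy": 0,"dz": 25,"claw": 87},{"ax": 0,"ay": 0,"az": 0,"dx": 0,"dy": 0,"dz": 25,"claw": 87},{"ax": 0,"ay": 0,"az": 0,"dx": 0,"dy": 0,"dz": 25,"claw": 87},{"ax": 0,"ay": 0,"az": 0,"dx": 0,"dy": 0,"dz": 20,"claw": 87},{"ax": 0,"ay": 0,"az": 0,"dx": 0,"dy": 0,"dz": 13,"claw": 87},{"ax": 0,"ay": 0,"az": 0,"dx": 0,"dy": 0,"dz": 7.7,"claw": 87},{"ax": 0,"ay": 0,"az": 0,"dx": 0,"dy": 0,"dz": 0,"claw": 60},{"ax": 0,"ay": 0,"az": 0,"dx": 0,"dy": 0,"dz": 0,"claw": 50},{"ax": 0,"ay": 0,"az": 0,"dx": 0,"dy": 0,"dz": 0,"claw": 46},{"ax": 0,"ay": 0,"az": 0,"dx": 0,"dy": 0,"dz": 0,"claw": 28},{"ax": 0,"ay": 0,"az": 0,"dx": 0,"dy": 0,"dz": 0,"claw": 28},{"ax": 0,"ay": 0,"az": 0,"dx": 0,"dy": 0,"dz": 0,"claw": 28},{"ax": 0,"ay": 0,"az": 0,"dx": 0,"dy": 0,"dz": 0,"claw": 28},{"ax": 0,"ay": 0,"az": 0,"dx": 0,"dy": 0,"dz": 0,"claw": 28}]}}

```text
time_s: 20.05
tcp_pos: [0.4116, 0.1581, 0.0439]
ee_rot: [[-0.996, -0.092, -0.0], [-0.092, 0.996, -0.0], [0.0, -0.0, -1.0]]
wrist_force: [0.0, -1.3, 4.8]
gripper_width: 0.515
gripper_force: 30.0
```

```bash
python3 go.py 603.5 -223.7 160 -3.4
```

```text
t 20.05 p [411.6 158.1  43.9] yaw -174.71 tilt [-0.0001 -0.0003] j [  42.3   19.3  -38.6    0.   -32.1 -127. ] F [ 0.  -1.3  4.8] w 0.515 gf 30.0
az 8.69  shift [-214.2 -369.8 -116.1]
```

Request:
{"api": "play_rows", "payload": {"steps": [{"ax": 0,"ay": 0,"az": 0,"dx": 0,"dy": 0,"dz": -12,"claw": 28},{"ax": 0,"ay": 0,"az": 0,"dx": 0,"dy": 0,"dz": -24,"claw": 28},{"ax": 0,"ay": 0,"az": 0,"dx": 0,"dy": 0,"dz": -30,"claw": 28},{"ax": 0,"ay": 0,"az": 0,"dx": 0,"dy": 0,"dz": -30,"claw": 28},{"ax": 0,"ay": 0,"az": 4.4,"dx": 0,"dy": 0,"dz": -20,"claw": 28},{"ax": 0,"ay": 0,"az": 4.3,"dx": 0,"dy": 0,"dz": 0,"claw": 28},{"ax": 0,"ay": 0,"az": 0,"dx": -6,"dy": -13.2,"dz": 0,"claw": 28},{"ax": 0,"ay": 0,"az": 0,"dx": -12,"dy": -26.3,"dz": 0,"claw": 28},{"ax": 0,"ay": 0,"az": 0,"dx": -16,"dy": -35,"dz": 0,"claw": 28},{"ax": 0,"ay": 0,"az": 0,"dx": -16,"dy": -35,"dz": 0,"claw": 28},{"ax": 0,"ay": 0,"az": 0,"dx": -16,"dy": -35,"dz": 0,"claw": 28},{"ax": 0,"ay": 0,"az": 0,"dx": -16,"dy": -35,"dz": 0,"claw": 28},{"ax": 0,"ay": 0,"az": 0,"dx": -16,"dy": -35,"dz": 0,"claw": 28},{"ax": 0,"ay": 0,"az": 0,"dx": -16,"dy": -35,"dz": 0,"claw": 28},{"ax": 0,"ay": 0,"az": 0,"dx": -16,"dy": -35,"dz": 0,"claw": 28},{"ax": 0,"ay": 0,"az": 0,"dx": -16,"dy": -35,"dz": 0,"claw": 28},{"ax": 0,"ay": 0,"az": 0,"dx": -16,"dy": -35,"dz": 0,"claw": 28},{"ax": 0,"ay": 0,"az": 0,"dx": -16,"dy": -35,"dz": 0,"claw": 28},{"ax": 0,"ay": 0,"az": 0,"dx": -16,"dy": -35,"dz": 0,"claw": 28},{"ax": 0,"ay": 0,"az": 0,"dx": -12,"dy": -26.5,"dz": 0,"claw": 28}]}}

```text
time_s: 22.05
tcp_pos: [0.5901, -0.3058, 0.1574]
ee_rot: [[-0.998, 0.061, -0.002], [0.061, 0.998, 0.002], [0.002, 0.001, -1.0]]
wrist_force: [0.7, 0.3, -3.1]
gripper_width: 0.52
gripper_force: 30.0
```

Request:
{"api": "play_rows", "payload": {"steps": [{"ax": 0,"ay": 0,"az": 0,"dx": -8,"dy": -18.8,"dz": 0,"claw": 28},{"ax": 0,"ay": 0,"az": 0,"dx": 0,"dy": 0,"dz": 0,"claw": 28},{"ax": 0,"ay": 0,"az": 0,"dx": 0,"dy": 0,"dz": 0,"claw": 28},{"ax": 0,"ay": 0,"az": 0,"dx": 0,"dy": 0,"dz": 0,"claw": 28}]}}

```text
time_s: 22.45
tcp_pos: [0.5966, -0.3224, 0.1586]
ee_rot: [[-0.998, 0.059, -0.002], [0.059, 0.998, 0.001], [0.002, 0.001, -1.0]]
wrist_force: [0.0, 0.3, -3.6]
gripper_width: 0.514
gripper_force: 30.0
```

```bash
python3 go.py 597.5 -323.5 50 -3.4
```

```text
t 22.45 p [ 596.6 -322.4  158.6] yaw 176.60 tilt [-0.0018  0.0012] j [-14.8  30.5   2.7  -0.  -62.4 -78.6] F [ 0.   0.3 -3.6] w 0.514 gf 30.0
az 0.00  shift [ -1.   -1.  108.6]
```

Request:
{"api": "play_rows", "payload": {"steps": [{"ax": 0,"ay": 0,"az": 0,"dx": -1,"dy": -1,"dz": 15,"claw": 28},{"ax": 0,"ay": 0,"az": 0,"dx": 0,"dy": 0,"dz": 25,"claw": 28},{"ax": 0,"ay": 0,"az": 0,"dx": 0,"dy": 0,"dz": 25,"claw": 28},{"ax": 0,"ay": 0,"az": 0,"dx": 0,"dy": 0,"dz": 20,"claw": 28},{"ax": 0,"ay": 0,"az": 0,"dx": 0,"dy": 0,"dz": 12,"claw": 28},{"ax": 0,"ay": 0,"az": 0,"dx": 0,"dy": 0,"dz": 7,"claw": 28},{"ax": 0,"ay": 0,"az": 0,"dx": 0,"dy": 0,"dz": 3,"claw": 28},{"ax": 0,"ay": 0,"az": 0,"dx": 0,"dy": 0,"dz": 1,"claw": 28},{"ax": 0,"ay": 0,"az": 0,"dx": 0,"dy": 0,"dz": 0.6,"claw": 28},{"ax": 0,"ay": 0,"az": 0,"dx": 0,"dy": 0,"dz": 0,"claw": 28},{"ax": 0,"ay": 0,"az": 0,"dx": 0,"dy": 0,"dz": 0,"claw": 28},{"ax": 0,"ay": 0,"az": 0,"dx": 0,"dy": 0,"dz": 0,"claw": 28}]}}

```text
time_s: 23.65
tcp_pos: [0.5983, -0.3246, 0.0514]
ee_rot: [[-0.998, 0.06, 0.001], [0.06, 0.998, -0.0], [-0.001, -0.0, -1.0]]
wrist_force: [-0.2, -0.2, -3.5]
gripper_width: 0.512
gripper_force: 30.0
```

Request:
{"api": "play_rows", "payload": {"steps": [{"ax": 0,"ay": 0,"az": 0,"dx": 0,"dy": 0,"dz": 0.7,"claw": 28},{"ax": 0,"ay": 0,"az": 0,"dx": 0,"dy": 0,"dz": 0.7,"claw": 28},{"ax": 0,"ay": 0,"az": 0,"dx": 0,"dy": 0,"dz": 0.7,"claw": 28},{"ax": 0,"ay": 0,"az": 0,"dx": 0,"dy": 0,"dz": 0,"claw": 28},{"ax": 0,"ay": 0,"az": 0,"dx": 0,"dy": 0,"dz": 0,"claw": 28},{"ax": 0,"ay": 0,"az": 0,"dx": 0,"dy": 0,"dz": 0,"claw": 28}]}}

```text
time_s: 24.25
tcp_pos: [0.5982, -0.3245, 0.0489]
ee_rot: [[-0.998, 0.06, 0.0], [0.06, 0.998, -0.0], [-0.0, -0.0, -1.0]]
wrist_force: [-0.1, -0.5, -3.7]
gripper_width: 0.515
gripper_force: 30.0
```

Request:
{"api": "play_rows", "payload": {"steps": [{"ax": 0,"ay": 0,"az": 0,"dx": 0,"dy": 0,"dz": 0.6,"claw": 28},{"ax": 0,"ay": 0,"az": 0,"dx": 0,"dy": 0,"dz": 0,"claw": 28},{"ax": 0,"ay": 0,"az": 0,"dx": 0,"dy": 0,"dz": 0,"claw": 28},{"ax": 0,"ay": 0,"az": 0,"dx": 0,"dy": 0,"dz": 0,"claw": 28}]}}

```text
time_s: 24.65
tcp_pos: [0.5982, -0.3245, 0.0483]
ee_rot: [[-0.998, 0.06, -0.0], [0.06, 0.998, -0.0], [0.0, -0.0, -1.0]]
wrist_force: [0.3, 0.5, -3.7]
gripper_width: 0.512
gripper_force: 30.0
```

Request:
{"api": "play_rows", "payload": {"steps": [{"ax": 0,"ay": 0,"az": 0,"dx": 0,"dy": 0,"dz": 0.4,"claw": 28},{"ax": 0,"ay": 0,"az": 0,"dx": 0,"dy": 0,"dz": 0,"claw": 28},{"ax": 0,"ay": 0,"az": 0,"dx": 0,"dy": 0,"dz": 0,"claw": 28},{"ax": 0,"ay": 0,"az": 0,"dx": 0,"dy": 0,"dz": 0,"claw": 28}]}}

```text
time_s: 25.05
tcp_pos: [0.5982, -0.3245, 0.048]
ee_rot: [[-0.998, 0.06, 0.0], [0.06, 0.998, -0.0], [-0.0, -0.0, -1.0]]
wrist_force: [0.2, 0.3, -2.7]
gripper_width: 0.517
gripper_force: 30.0
```

Request:
{"api": "play_rows", "payload": {"steps": [{"ax": 0,"ay": 0,"az": 0,"dx": 0,"dy": 0,"dz": 0.4,"claw": 28},{"ax": 0,"ay": 0,"az": 0,"dx": 0,"dy": 0,"dz": 0,"claw": 28},{"ax": 0,"ay": 0,"az": 0,"dx": 0,"dy": 0,"dz": 0,"claw": 28}]}}

```text
time_s: 25.35
tcp_pos: [0.5982, -0.3245, 0.048]
ee_rot: [[-0.998, 0.059, 0.0], [0.059, 0.998, -0.0], [-0.0, -0.0, -1.0]]
wrist_force: [-1.3, 0.4, 1.0]
gripper_width: 0.511
gripper_force: 30.0
```

Contactor_a is seated. I'll release, lift, and go to contactor_b.

Request:
{"api": "play_rows", "payload": {"steps": [{"ax": 0,"ay": 0,"az": 0,"dx": 0,"dy": 0,"dz": 0,"claw": 48},{"ax": 0,"ay": 0,"az": 0,"dx": 0,"dy": 0,"dz": 0,"claw": 54},{"ax": 0,"ay": 0,"az": 0,"dx": 0,"dy": 0,"dz": 0,"claw": 65},{"ax": 0,"ay": 0,"az": 0,"dx": 0,"dy": 0,"dz": 0,"claw": 65},{"ax": 0,"ay": 0,"az": 0,"dx": 0,"dy": 0,"dz": -12,"claw": 65},{"ax": 0,"ay": 0,"az": 0,"dx": 0,"dy": 0,"dz": -25,"claw": 65},{"ax": 0,"ay": 0,"az": 0,"dx": 0,"dy": 0,"dz": -30,"claw": 65},{"ax": 0,"ay": 0,"az": 0,"dx": 0,"dy": 0,"dz": -30,"claw": 87},{"ax": 0,"ay": 0,"az": 0,"dx": 0,"dy": 0,"dz": -15,"claw": 87},{"ax": 0,"ay": 0,"az": 0,"dx": 0,"dy": 0,"dz": 0,"claw": 87},{"ax": 0,"ay": 0,"az": 0,"dx": 0,"dy": 0,"dz": 0,"claw": 87}]}}

```text
time_s: 26.45
tcp_pos: [0.5979, -0.3243, 0.1596]
ee_rot: [[-0.998, 0.06, 0.0], [0.06, 0.998, 0.0], [-0.0, 0.0, -1.0]]
wrist_force: [0.3, 0.0, -0.4]
gripper_width: 0.974
gripper_force: 0.0
```

```bash
python3 go.py 463.2 2.5 160 18.4
```

```text
t 26.45 p [ 597.9 -324.3  159.6] yaw 176.57 tilt [0.0004 0.0004] j [-14.9  30.5   3.   -0.  -62.5 -78.5] F [ 0.3  0.  -0.4] w 0.974 gf 0.0
az -21.83  shift [ 24.7 352.6  -0.4]
```

Request:
{"api": "play_rows", "payload": {"steps": [{"ax": 0,"ay": 0,"az": -7.3,"dx": 0,"dy": 0,"dz": 0,"claw": 87},{"ax": 0,"ay": 0,"az": -7.3,"dx": 0,"dy": 0,"dz": 0,"claw": 87},{"ax": 0,"ay": 0,"az": -7.2,"dx": 0,"dy": 0,"dz": 0,"claw": 87},{"ax": 0,"ay": 0,"az": 0,"dx": 2.1,"dy": 29.4,"dz": 0,"claw": 87},{"ax": 0,"ay": 0,"az": 0,"dx": 2.1,"dy": 29.4,"dz": 0,"claw": 87},{"ax": 0,"ay": 0,"az": 0,"dx": 2.1,"dy": 29.4,"dz": 0,"claw": 87},{"ax": 0,"ay": 0,"az": 0,"dx": 2.1,"dy": 29.4,"dz": 0,"claw": 87},{"ax": 0,"ay": 0,"az": 0,"dx": 2.1,"dy": 29.4,"dz": 0,"claw": 87},{"ax": 0,"ay": 0,"az": 0,"dx": 2.1,"dy": 29.4,"dz": 0,"claw": 87},{"ax": 0,"ay": 0,"az": 0,"dx": 2.1,"dy": 29.4,"dz": 0,"claw": 87},{"ax": 0,"ay": 0,"az": 0,"dx": 2,"dy": 29.4,"dz": 0,"claw": 87},{"ax": 0,"ay": 0,"az": 0,"dx": 2,"dy": 29.4,"dz": 0,"claw": 87},{"ax": 0,"ay": 0,"az": 0,"dx": 2,"dy": 29.4,"dz": 0,"claw": 87},{"ax": 0,"ay": 0,"az": 0,"dx": 2,"dy": 29.4,"dz": 0,"claw": 87},{"ax": 0,"ay": 0,"az": 0,"dx": 2,"dy": 29.2,"dz": 0,"claw": 87},{"ax": 0,"ay": 0,"az": 0,"dx": 0,"dy": 0,"dz": 0,"claw": 87},{"ax": 0,"ay": 0,"az": 0,"dx": 0,"dy": 0,"dz": 0,"claw": 87},{"ax": 0,"ay": 0,"az": 0,"dx": 0,"dy": 0,"dz": 0,"claw": 87}]}}

```text
time_s: 28.25
tcp_pos: [0.4634, 0.0019, 0.1588]
ee_rot: [[-0.949, -0.315, -0.001], [-0.315, 0.949, -0.001], [0.001, -0.0, -1.0]]
wrist_force: [0.8, -0.1, -0.3]
gripper_width: 1.004
gripper_force: 0.0
```

```bash
python3 go.py 463.2 2.5 43 18.4
```

```text
t 28.25 p [463.4   1.9 158.8] yaw -161.65 tilt [-0.0014 -0.0005] j [ 20.4  10.9 -27.9   0.  -51.3 -92.1] F [ 0.8 -0.1 -0.3] w 1.004 gf 0.0
az -0.05  shift [ -0.    0.6 115.8]
```

Request:
{"api": "play_rows", "payload": {"steps": [{"ax": 0,"ay": 0,"az": 0,"dx": 0,"dy": 0.6,"dz": 25,"claw": 87},{"ax": 0,"ay": 0,"az": 0,"dx": 0,"dy": 0,"dz": 25,"claw": 87},{"ax": 0,"ay": 0,"az": 0,"dx": 0,"dy": 0,"dz": 25,"claw": 87},{"ax": 0,"ay": 0,"az": 0,"dx": 0,"dy": 0,"dz": 20,"claw": 87},{"ax": 0,"ay": 0,"az": 0,"dx": 0,"dy": 0,"dz": 13,"claw": 87},{"ax": 0,"ay": 0,"az": 0,"dx": 0,"dy": 0,"dz": 7.8,"claw": 87},{"ax": 0,"ay": 0,"az": 0,"dx": 0,"dy": 0,"dz": 0,"claw": 60},{"ax": 0,"ay": 0,"az": 0,"dx": 0,"dy": 0,"dz": 0,"claw": 50},{"ax": 0,"ay": 0,"az": 0,"dx": 0,"dy": 0,"dz": 0,"claw": 46},{"ax": 0,"ay": 0,"az": 0,"dx": 0,"dy": 0,"dz": 0,"claw": 28},{"ax": 0,"ay": 0,"az": 0,"dx": 0,"dy": 0,"dz": 0,"claw": 28},{"ax": 0,"ay": 0,"az": 0,"dx": 0,"dy": 0,"dz": 0,"claw": 28},{"ax": 0,"ay": 0,"az": 0,"dx": 0,"dy": 0,"dz": 0,"claw": 28},{"ax": 0,"ay": 0,"az": 0,"dx": 0,"dy": 0,"dz": 0,"claw": 28}]}}

```text
time_s: 29.65
tcp_pos: [0.4636, 0.0029, 0.044]
ee_rot: [[-0.949, -0.316, 0.001], [-0.316, 0.949, 0.0], [-0.001, -0.0, -1.0]]
wrist_force: [-0.6, -0.4, 3.5]
gripper_width: 0.512
gripper_force: 30.0
```

```bash
python3 go.py 603.5 -223.7 160 -3.4
```

```text
t 29.65 p [463.6   2.9  44. ] yaw -161.60 tilt [0.0008 0.    ] j [ 20.5  21.  -35.5   0.  -33.5 -92.2] F [-0.6 -0.4  3.5] w 0.512 gf 30.0
az 21.80  shift [-153.1 -217.9 -116. ]
```

Request:
{"api": "play_rows", "payload": {"steps": [{"ax": 0,"ay": 0,"az": 0,"dx": 0,"dy": 0,"dz": -12,"claw": 28},{"ax": 0,"ay": 0,"az": 0,"dx": 0,"dy": 0,"dz": -24,"claw": 28},{"ax": 0,"ay": 0,"az": 0,"dx": 0,"dy": 0,"dz": -30,"claw": 28},{"ax": 0,"ay": 0,"az": 0,"dx": 0,"dy": 0,"dz": -30,"claw": 28},{"ax": 0,"ay": 0,"az": 3.8,"dx": 0,"dy": 0,"dz": -20,"claw": 28},{"ax": 0,"ay": 0,"az": 7,"dx": 0,"dy": 0,"dz": 0,"claw": 28},{"ax": 0,"ay": 0,"az": 7,"dx": 0,"dy": 0,"dz": 0,"claw": 28},{"ax": 0,"ay": 0,"az": 4,"dx": 0,"dy": 0,"dz": 0,"claw": 28},{"ax": 0,"ay": 0,"az": 0,"dx": -9,"dy": -13,"dz": 0,"claw": 28},{"ax": 0,"ay": 0,"az": 0,"dx": -16,"dy": -23,"dz": 0,"claw": 28},{"ax": 0,"ay": 0,"az": 0,"dx": -18.5,"dy": -26.3,"dz": 0,"claw": 28},{"ax": 0,"ay": 0,"az": 0,"dx": -18.5,"dy": -26.3,"dz": 0,"claw": 28},{"ax": 0,"ay": 0,"az": 0,"dx": -18.5,"dy": -26.3,"dz": 0,"claw": 28},{"ax": 0,"ay": 0,"az": 0,"dx": -18.5,"dy": -26.3,"dz": 0,"claw": 28},{"ax": 0,"ay": 0,"az": 0,"dx": -18.5,"dy": -26.3,"dz": 0,"claw": 28},{"ax": 0,"ay": 0,"az": 0,"dx": -18.5,"dy": -26.3,"dz": 0,"claw": 28},{"ax": 0,"ay": 0,"az": 0,"dx": -12,"dy": -17,"dz": 0,"claw": 28},{"ax": 0,"ay": 0,"az": 0,"dx": -5.1,"dy": -7.1,"dz": 0,"claw": 28},{"ax": 0,"ay": 0,"az": 0,"dx": 0,"dy": 0,"dz": 0,"claw": 28},{"ax": 0,"ay": 0,"az": 0,"dx": 0,"dy": 0,"dz": 0,"claw": 28}]}}

```text
time_s: 31.65
tcp_pos: [0.602, -0.2229, 0.1585]
ee_rot: [[-0.998, 0.06, -0.003], [0.06, 0.998, 0.001], [0.003, 0.001, -1.0]]
wrist_force: [1.2, 0.1, -3.7]
gripper_width: 0.515
gripper_force: 30.0
```

Request:
{"api": "play_rows", "payload": {"steps": [{"ax": 0,"ay": 0,"az": 0,"dx": 0,"dy": 0,"dz": 0,"claw": 28},{"ax": 0,"ay": 0,"az": 0,"dx": 0,"dy": 0,"dz": 0,"claw": 28}]}}

```text
time_s: 31.85
tcp_pos: [0.6028, -0.2227, 0.1599]
ee_rot: [[-0.998, 0.059, -0.0], [0.059, 0.998, 0.0], [0.0, 0.0, -1.0]]
wrist_force: [-0.5, -0.2, -4.6]
gripper_width: 0.516
gripper_force: 30.0
```

```bash
python3 go.py 603.5 -223.7 50 -3.4; python3 -c "
from h import *
c=save('side','s2')"
```

```text
t 31.85 p [ 602.8 -222.7  159.9] yaw 176.64 tilt [-0.      0.0003] j [ -5.9  27.1  -2.9  -0.  -60.  -87.5] F [-0.5 -0.2 -4.6] w 0.516 gf 30.0
az 0.04  shift [ -0.7  -0.9 109.9]
```

View pics/s2.png

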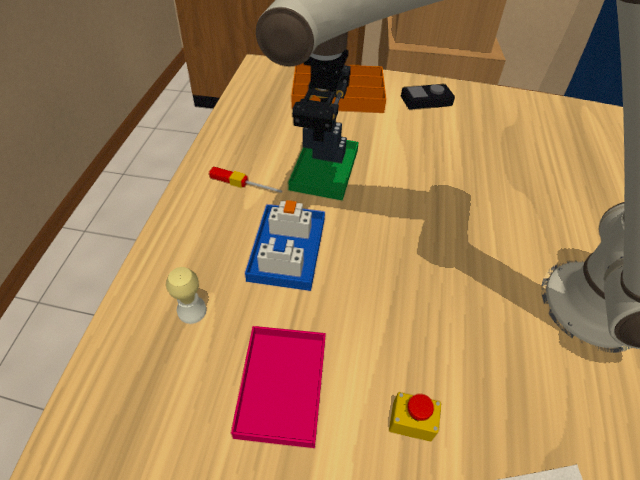

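Both breakers stand in the blue tray, at (290,218) and (282,257). I can't make out breaker_a's blue toggle against the blue tray, so I'll enlarge that area.

```bash
python3 -c "
from h import *
a=load('s1')['frame'][225:320,235:380]; b=load('s2')['frame'][195:295,240:335]
cv2.imwrite('pics/crop1.png',np.hstack([cv2.resize(a,(458,300),interpolation=2),cv2.resize(b,(285,300),interpolation=2)]))"
```

```text
(no output)
```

View pics/crop1.png

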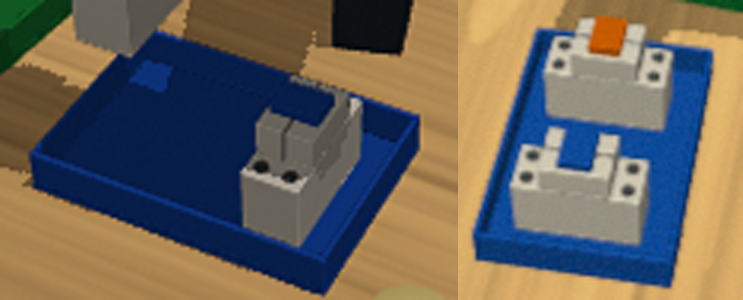

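Request:
{"api": "play_rows", "payload": {"steps": [{"ax": 0,"ay": 0,"az": 0,"dx": -0.7,"dy": -0.9,"dz": 15,"claw": 28},{"ax": 0,"ay": 0,"az": 0,"dx": 0,"dy": 0,"dz": 25,"claw": 28},{"ax": 0,"ay": 0,"az": 0,"dx": 0,"dy": 0,"dz": 25,"claw": 28},{"ax": 0,"ay": 0,"az": 0,"dx": 0,"dy": 0,"dz": 20,"claw": 28},{"ax": 0,"ay": 0,"az": 0,"dx": 0,"dy": 0,"dz": 12,"claw": 28},{"ax": 0,"ay": 0,"az": 0,"dx": 0,"dy": 0,"dz": 7,"claw": 28},{"ax": 0,"ay": 0,"az": 0,"dx": 0,"dy": 0,"dz": 3,"claw": 28},{"ax": 0,"ay": 0,"az": 0,"dx": 0,"dy": 0,"dz": 1,"claw": 28},{"ax": 0,"ay": 0,"az": 0,"dx": 0,"dy": 0,"dz": 0.7,"claw": 28},{"ax": 0,"ay": 0,"az": 0,"dx": 0,"dy": 0,"dz": 0.7,"claw": 28},{"ax": 0,"ay": 0,"az": 0,"dx": 0,"dy": 0,"dz": 0.7,"claw": 28},{"ax": 0,"ay": 0,"az": 0,"dx": 0,"dy": 0,"dz": 0,"claw": 28},{"ax": 0,"ay": 0,"az": 0,"dx": 0,"dy": 0,"dz": 0,"claw": 28},{"ax": 0,"ay": 0,"az": 0,"dx": 0,"dy": 0,"dz": 0,"claw": 28}]}}

```text
time_s: 33.3
tcp_pos: [0.6038, -0.2247, 0.0496]
ee_rot: [[-0.998, 0.06, 0.0], [0.06, 0.998, -0.0], [-0.0, -0.0, -1.0]]
wrist_force: [0.3, -0.3, -5.0]
gripper_width: 0.514
gripper_force: 30.0
```

The toggle is there, blending in with the tray, and both breakers stand well inside the walls. I'll keep lowering contactor_b.

Request:
{"api": "play_rows", "payload": {"steps": [{"ax": 0,"ay": 0,"az": 0,"dx": 0,"dy": 0,"dz": 0.6,"claw": 28},{"ax": 0,"ay": 0,"az": 0,"dx": 0,"dy": 0,"dz": 0.6,"claw": 28},{"ax": 0,"ay": 0,"az": 0,"dx": 0,"dy": 0,"dz": 0,"claw": 28},{"ax": 0,"ay": 0,"az": 0,"dx": 0,"dy": 0,"dz": 0,"claw": 28},{"ax": 0,"ay": 0,"az": 0,"dx": 0,"dy": 0,"dz": 0,"claw": 28}]}}

```text
time_s: 33.8
tcp_pos: [0.6038, -0.2247, 0.0483]
ee_rot: [[-0.998, 0.06, -0.0], [0.06, 0.998, -0.0], [0.0, -0.0, -1.0]]
wrist_force: [0.4, -0.2, -3.6]
gripper_width: 0.513
gripper_force: 30.0
```

Request:
{"api": "play_rows", "payload": {"steps": [{"ax": 0,"ay": 0,"az": 0,"dx": 0,"dy": 0,"dz": 0.4,"claw": 28},{"ax": 0,"ay": 0,"az": 0,"dx": 0,"dy": 0,"dz": 0,"claw": 28},{"ax": 0,"ay": 0,"az": 0,"dx": 0,"dy": 0,"dz": 0,"claw": 28},{"ax": 0,"ay": 0,"az": 0,"dx": 0,"dy": 0,"dz": 0,"claw": 28}]}}

```text
time_s: 34.2
tcp_pos: [0.6039, -0.2247, 0.0481]
ee_rot: [[-0.998, 0.06, 0.0], [0.06, 0.998, -0.0], [-0.0, -0.0, -1.0]]
wrist_force: [-0.3, -0.3, -2.8]
gripper_width: 0.515
gripper_force: 30.0
```

Request:
{"api": "play_rows", "payload": {"steps": [{"ax": 0,"ay": 0,"az": 0,"dx": 0,"dy": 0,"dz": 0.4,"claw": 28},{"ax": 0,"ay": 0,"az": 0,"dx": 0,"dy": 0,"dz": 0,"claw": 28},{"ax": 0,"ay": 0,"az": 0,"dx": 0,"dy": 0,"dz": 0,"claw": 28}]}}

```text
time_s: 34.5
tcp_pos: [0.6039, -0.2247, 0.0481]
ee_rot: [[-0.998, 0.06, 0.0], [0.06, 0.998, -0.0], [-0.0, -0.0, -1.0]]
wrist_force: [-3.0, 1.4, 1.6]
gripper_width: 0.511
gripper_force: 30.0
```

Seated. I'll release, lift, and go to the stop box.

Request:
{"api": "play_rows", "payload": {"steps": [{"ax": 0,"ay": 0,"az": 0,"dx": 0,"dy": 0,"dz": 0,"claw": 48},{"ax": 0,"ay": 0,"az": 0,"dx": 0,"dy": 0,"dz": 0,"claw": 54},{"ax": 0,"ay": 0,"az": 0,"dx": 0,"dy": 0,"dz": 0,"claw": 65},{"ax": 0,"ay": 0,"az": 0,"dx": 0,"dy": 0,"dz": 0,"claw": 65},{"ax": 0,"ay": 0,"az": 0,"dx": 0,"dy": 0,"dz": -12,"claw": 65},{"ax": 0,"ay": 0,"az": 0,"dx": 0,"dy": 0,"dz": -25,"claw": 65},{"ax": 0,"ay": 0,"az": 0,"dx": 0,"dy": 0,"dz": -30,"claw": 65},{"ax": 0,"ay": 0,"az": 0,"dx": 0,"dy": 0,"dz": -30,"claw": 87},{"ax": 0,"ay": 0,"az": 0,"dx": 0,"dy": 0,"dz": -15,"claw": 87},{"ax": 0,"ay": 0,"az": 0,"dx": 0,"dy": 0,"dz": 0,"claw": 87},{"ax": 0,"ay": 0,"az": 0,"dx": 0,"dy": 0,"dz": 0,"claw": 87}]}}

```text
time_s: 35.6
tcp_pos: [0.6036, -0.2245, 0.1597]
ee_rot: [[-0.998, 0.06, 0.0], [0.06, 0.998, 0.0], [-0.0, 0.0, -1.0]]
wrist_force: [-0.1, -0.1, -0.1]
gripper_width: 0.971
gripper_force: 0.0
```

```bash
python3 go.py 355.5 299.8 160 -3.4
```

```text
t 35.60 p [ 603.6 -224.5  159.7] yaw 176.57 tilt [0.0004 0.0004] j [ -6.   27.2  -2.8  -0.  -60.  -87.4] F [-0.1 -0.1 -0.1] w 0.971 gf 0.0
az -0.03  shift [ 2.787e+02  5.087e+02 -3.000e-01]
```

Request:
{"api": "play_rows", "payload": {"steps": [{"ax": 0,"ay": 0,"az": 0,"dx": 17.4,"dy": 31.8,"dz": 0,"claw": 87},{"ax": 0,"ay": 0,"az": 0,"dx": 17.4,"dy": 31.8,"dz": 0,"claw": 87},{"ax": 0,"ay": 0,"az": 0,"dx": 17.4,"dy": 31.8,"dz": 0,"claw": 87},{"ax": 0,"ay": 0,"az": 0,"dx": 17.4,"dy": 31.8,"dz": 0,"claw": 87},{"ax": 0,"ay": 0,"az": 0,"dx": 17.4,"dy": 31.8,"dz": 0,"claw": 87},{"ax": 0,"ay": 0,"az": 0,"dx": 17.4,"dy": 31.8,"dz": 0,"claw": 87},{"ax": 0,"ay": 0,"az": 0,"dx": 17.4,"dy": 31.8,"dz": 0,"claw": 87},{"ax": 0,"ay": 0,"az": 0,"dx": 17.4,"dy": 31.8,"dz": 0,"claw": 87},{"ax": 0,"ay": 0,"az": 0,"dx": 17.4,"dy": 31.8,"dz": 0,"claw": 87},{"ax": 0,"ay": 0,"az": 0,"dx": 17.4,"dy": 31.8,"dz": 0,"claw": 87},{"ax": 0,"ay": 0,"az": 0,"dx": 17.4,"dy": 31.8,"dz": 0,"claw": 87},{"ax": 0,"ay": 0,"az": 0,"dx": 17.4,"dy": 31.8,"dz": 0,"claw": 87},{"ax": 0,"ay": 0,"az": 0,"dx": 17.4,"dy": 31.8,"dz": 0,"claw": 87},{"ax": 0,"ay": 0,"az": 0,"dx": 17.4,"dy": 31.8,"dz": 0,"claw": 87},{"ax": 0,"ay": 0,"az": 0,"dx": 17.4,"dy": 31.8,"dz": 0,"claw": 87},{"ax": 0,"ay": 0,"az": 0,"dx": 17.7,"dy": 31.7,"dz": 0,"claw": 87},{"ax": 0,"ay": 0,"az": 0,"dx": 0,"dy": 0,"dz": 0,"claw": 87},{"ax": 0,"ay": 0,"az": 0,"dx": 0,"dy": 0,"dz": 0,"claw": 87},{"ax": 0,"ay": 0,"az": 0,"dx": 0,"dy": 0,"dz": 0,"claw": 87},{"ax": 0,"ay": 0,"az": 0,"dx": 0,"dy": 0,"dz": 0,"claw": 87}]}}

```text
time_s: 37.6
tcp_pos: [0.3561, 0.2986, 0.1591]
ee_rot: [[-0.998, 0.061, -0.001], [0.061, 0.998, -0.001], [0.001, -0.001, -1.0]]
wrist_force: [-0.4, 0.5, -0.5]
gripper_width: 1.001
gripper_force: 0.0
```

```bash
python3 go.py 355.5 299.8 35.5 -3.4
```

```text
t 37.60 p [356.1 298.6 159.1] yaw 176.49 tilt [-0.0006 -0.001 ] j [  60.1   11.   -27.7   -0.   -51.4 -153.6] F [-0.4  0.5 -0.5] w 1.001 gf 0.0
az -0.11  shift [  0.7   1.1 123.6]
```

Request:
{"api": "play_rows", "payload": {"steps": [{"ax": 0,"ay": 0,"az": 0,"dx": 0.7,"dy": 1.1,"dz": 25,"claw": 87},{"ax": 0,"ay": 0,"az": 0,"dx": 0,"dy": 0,"dz": 25,"claw": 87},{"ax": 0,"ay": 0,"az": 0,"dx": 0,"dy": 0,"dz": 25,"claw": 87},{"ax": 0,"ay": 0,"az": 0,"dx": 0,"dy": 0,"dz": 22,"claw": 87},{"ax": 0,"ay": 0,"az": 0,"dx": 0,"dy": 0,"dz": 17,"claw": 87},{"ax": 0,"ay": 0,"az": 0,"dx": 0,"dy": 0,"dz": 9.6,"claw": 87},{"ax": 0,"ay": 0,"az": 0,"dx": 0,"dy": 0,"dz": 0,"claw": 65},{"ax": 0,"ay": 0,"az": 0,"dx": 0,"dy": 0,"dz": 0,"claw": 56},{"ax": 0,"ay": 0,"az": 0,"dx": 0,"dy": 0,"dz": 0,"claw": 53},{"ax": 0,"ay": 0,"az": 0,"dx": 0,"dy": 0,"dz": 0,"claw": 36},{"ax": 0,"ay": 0,"az": 0,"dx": 0,"dy": 0,"dz": 0,"claw": 36},{"ax": 0,"ay": 0,"az": 0,"dx": 0,"dy": 0,"dz": 0,"claw": 36},{"ax": 0,"ay": 0,"az": 0,"dx": 0,"dy": 0,"dz": 0,"claw": 36},{"ax": 0,"ay": 0,"az": 0,"dx": 0,"dy": 0,"dz": 0,"claw": 36}]}}

```text
time_s: 39.0
tcp_pos: [0.3552, 0.3005, 0.0364]
ee_rot: [[-0.998, 0.059, -0.0], [0.059, 0.998, -0.001], [0.0, -0.001, -1.0]]
wrist_force: [-1.0, -1.6, 6.4]
gripper_width: 0.594
gripper_force: 30.0
```

```bash
python3 go.py 575 281.3 150 5.3
```

```text
t 39.00 p [355.2 300.5  36.4] yaw 176.59 tilt [-0.0002 -0.0006] j [  60.3   21.9  -35.6    0.   -32.5 -153.8] F [-1.  -1.6  6.4] w 0.594 gf 30.0
az -8.71  shift [-217.1  -39.5 -113.6]
```

Request:
{"api": "play_rows", "payload": {"steps": [{"ax": 0,"ay": 0,"az": 0,"dx": 0,"dy": 0,"dz": -12,"claw": 36},{"ax": 0,"ay": 0,"az": 0,"dx": 0,"dy": 0,"dz": -24,"claw": 36},{"ax": 0,"ay": 0,"az": 0,"dx": 0,"dy": 0,"dz": -30,"claw": 36},{"ax": 0,"ay": 0,"az": 0,"dx": 0,"dy": 0,"dz": -30,"claw": 36},{"ax": 0,"ay": 0,"az": -4.3,"dx": 0,"dy": 0,"dz": -17.6,"claw": 36},{"ax": 0,"ay": 0,"az": -4.4,"dx": 0,"dy": 0,"dz": 0,"claw": 36},{"ax": 0,"ay": 0,"az": 0,"dx": -12,"dy": -2.2,"dz": 0,"claw": 36},{"ax": 0,"ay": 0,"az": 0,"dx": -22,"dy": -4,"dz": 0,"claw": 36},{"ax": 0,"ay": 0,"az": 0,"dx": -28,"dy": -5.1,"dz": 0,"claw": 36},{"ax": 0,"ay": 0,"az": 0,"dx": -28,"dy": -5.1,"dz": 0,"claw": 36},{"ax": 0,"ay": 0,"az": 0,"dx": -28,"dy": -5.1,"dz": 0,"claw": 36},{"ax": 0,"ay": 0,"az": 0,"dx": -28,"dy": -5.1,"dz": 0,"claw": 36},{"ax": 0,"ay": 0,"az": 0,"dx": -28,"dy": -5.1,"dz": 0,"claw": 36},{"ax": 0,"ay": 0,"az": 0,"dx": -25,"dy": -4.5,"dz": 0,"claw": 36},{"ax": 0,"ay": 0,"az": 0,"dx": -13,"dy": -2.4,"dz": 0,"claw": 36},{"ax": 0,"ay": 0,"az": 0,"dx": -5.1,"dy": -0.9,"dz": 0,"claw": 36},{"ax": 0,"ay": 0,"az": 0,"dx": 0,"dy": 0,"dz": 0,"claw": 36},{"ax": 0,"ay": 0,"az": 0,"dx": 0,"dy": 0,"dz": 0,"claw": 36},{"ax": 0,"ay": 0,"az": 0,"dx": 0,"dy": 0,"dz": 0,"claw": 36}]}}

```text
time_s: 40.9
tcp_pos: [0.5742, 0.2817, 0.1497]
ee_rot: [[-0.996, -0.093, -0.0], [-0.093, 0.996, 0.0], [0.0, 0.0, -1.0]]
wrist_force: [-0.7, -0.1, -2.1]
gripper_width: 0.596
gripper_force: 30.0
```

```bash
python3 go.py 575 281.3 43 5.3
```

```text
t 40.90 p [574.2 281.7 149.7] yaw -174.68 tilt [-0.0004  0.    ] j [  40.6   27.4   -4.1   -0.   -58.6 -125.3] F [-0.7 -0.1 -2.1] w 0.596 gf 30.0
az 0.02  shift [ -0.8  -0.5 106.7]
```

Request:
{"api": "play_rows", "payload": {"steps": [{"ax": 0,"ay": 0,"az": 0,"dx": -0.8,"dy": -0.5,"dz": 15,"claw": 36},{"ax": 0,"ay": 0,"az": 0,"dx": 0,"dy": 0,"dz": 25,"claw": 36},{"ax": 0,"ay": 0,"az": 0,"dx": 0,"dy": 0,"dz": 25,"claw": 36},{"ax": 0,"ay": 0,"az": 0,"dx": 0,"dy": 0,"dz": 20,"claw": 36},{"ax": 0,"ay": 0,"az": 0,"dx": 0,"dy": 0,"dz": 11,"claw": 36},{"ax": 0,"ay": 0,"az": 0,"dx": 0,"dy": 0,"dz": 6,"claw": 36},{"ax": 0,"ay": 0,"az": 0,"dx": 0,"dy": 0,"dz": 3,"claw": 36},{"ax": 0,"ay": 0,"az": 0,"dx": 0,"dy": 0,"dz": 1,"claw": 36},{"ax": 0,"ay": 0,"az": 0,"dx": 0,"dy": 0,"dz": 0.7,"claw": 36},{"ax": 0,"ay": 0,"az": 0,"dx": 0,"dy": 0,"dz": 0.7,"claw": 36},{"ax": 0,"ay": 0,"az": 0,"dx": 0,"dy": 0,"dz": 0,"claw": 36},{"ax": 0,"ay": 0,"az": 0,"dx": 0,"dy": 0,"dz": 0,"claw": 36},{"ax": 0,"ay": 0,"az": 0,"dx": 0,"dy": 0,"dz": 0,"claw": 36}]}}

```text
time_s: 42.2
tcp_pos: [0.576, 0.2811, 0.0423]
ee_rot: [[-0.996, -0.092, 0.0], [-0.092, 0.996, 0.0], [-0.0, 0.0, -1.0]]
wrist_force: [0.6, 0.5, -2.5]
gripper_width: 0.599
gripper_force: 30.0
```

Request:
{"api": "play_rows", "payload": {"steps": [{"ax": 0,"ay": 0,"az": 0,"dx": 0,"dy": 0,"dz": 0.6,"claw": 36},{"ax": 0,"ay": 0,"az": 0,"dx": 0,"dy": 0,"dz": 0.6,"claw": 36},{"ax": 0,"ay": 0,"az": 0,"dx": 0,"dy": 0,"dz": 0.4,"claw": 36},{"ax": 0,"ay": 0,"az": 0,"dx": 0,"dy": 0,"dz": 0,"claw": 36},{"ax": 0,"ay": 0,"az": 0,"dx": 0,"dy": 0,"dz": 0,"claw": 36},{"ax": 0,"ay": 0,"az": 0,"dx": 0,"dy": 0,"dz": 0,"claw": 36}]}}

```text
time_s: 42.8
tcp_pos: [0.576, 0.2811, 0.0405]
ee_rot: [[-0.996, -0.092, -0.0], [-0.092, 0.996, 0.0], [0.0, 0.0, -1.0]]
wrist_force: [-0.4, 0.4, -1.8]
gripper_width: 0.592
gripper_force: 30.0
```

Request:
{"api": "play_rows", "payload": {"steps": [{"ax": 0,"ay": 0,"az": 0,"dx": 0,"dy": 0,"dz": 0.4,"claw": 36},{"ax": 0,"ay": 0,"az": 0,"dx": 0,"dy": 0,"dz": 0,"claw": 36},{"ax": 0,"ay": 0,"az": 0,"dx": 0,"dy": 0,"dz": 0,"claw": 36}]}}

```text
time_s: 43.1
tcp_pos: [0.576, 0.2811, 0.0405]
ee_rot: [[-0.996, -0.092, 0.0], [-0.092, 0.996, 0.0], [-0.0, -0.0, -1.0]]
wrist_force: [-0.1, 0.4, 0.9]
gripper_width: 0.597
gripper_force: 30.0
```

Contact. I'll release, lift clear, and check all the trays.

Request:
{"api": "play_rows", "payload": {"steps": [{"ax": 0,"ay": 0,"az": 0,"dx": 0,"dy": 0,"dz": 0,"claw": 56},{"ax": 0,"ay": 0,"az": 0,"dx": 0,"dy": 0,"dz": 0,"claw": 62},{"ax": 0,"ay": 0,"az": 0,"dx": 0,"dy": 0,"dz": 0,"claw": 75},{"ax": 0,"ay": 0,"az": 0,"dx": 0,"dy": 0,"dz": 0,"claw": 75},{"ax": 0,"ay": 0,"az": 0,"dx": 0,"dy": 0,"dz": -12,"claw": 75},{"ax": 0,"ay": 0,"az": 0,"dx": 0,"dy": 0,"dz": -25,"claw": 75},{"ax": 0,"ay": 0,"az": 0,"dx": 0,"dy": 0,"dz": -30,"claw": 75},{"ax": 0,"ay": 0,"az": 0,"dx": 0,"dy": 0,"dz": -30,"claw": 75},{"ax": 0,"ay": 0,"az": 0,"dx": 0,"dy": 0,"dz": -30,"claw": 75},{"ax": 0,"ay": 0,"az": 0,"dx": 30,"dy": 0,"dz": -20,"claw": 75},{"ax": 0,"ay": 0,"az": 0,"dx": 40,"dy": 0,"dz": 0,"claw": 75},{"ax": 0,"ay": 0,"az": 0,"dx": 40,"dy": 0,"dz": 0,"claw": 75},{"ax": 0,"ay": 0,"az": 0,"dx": 40,"dy": 0,"dz": 0,"claw": 75},{"ax": 0,"ay": 0,"az": 0,"dx": 0,"dy": 0,"dz": 0,"claw": 75},{"ax": 0,"ay": 0,"az": 0,"dx": 0,"dy": 0,"dz": 0,"claw": 75}]}}

```text
time_s: 44.6
tcp_pos: [0.4264, 0.2677, 0.1887]
ee_rot: [[-0.996, -0.094, 0.002], [-0.094, 0.996, 0.002], [-0.002, 0.002, -1.0]]
wrist_force: [1.3, -0.3, 1.1]
gripper_width: 0.863
gripper_force: 0.0
```

```bash
python3 -c "
from h import *
c=save('scene','s3'); d=save('side','s4'); W=cloud(c)
for n,(x,y) in dict(br_a=(632,39),br_b=(636,-61),co_a=(598,-324),co_b=(604,-225),stop=(576,281),lamp=(774,175),drv=(771,-179)).items():
    P=W.reshape(-1,3)*1000; P=P[(abs(P[:,0]-x)<48)&(abs(P[:,1]-y)<34)&(P[:,2]>34)] if n not in('lamp','drv') else P[(abs(P[:,0]-x)<100)&(abs(P[:,1]-y)<40)&(P[:,2]>8)]
    (cx,cy),wh,a=cv2.minAreaRect(P[:,:2].astype(np.float32)); print(n,len(P),round(cx,1),round(cy,1),np.round(wh,1),round(a,1),np.percentile(P[:,2],98).round(1))
cv2.imwrite('pics/f.png',cv2.resize(np.hstack([c['frame'][150:400,120:560],d['frame'][110:460,180:460][:250*350//350]]) if 0 else c['frame'][150:400,120:560],(800,455)))"
```

```text
br_a 1031 632.2 40.7 [87.2 37.8] 2.9 78.8
br_b 1012 635.5 -58.7 [88.  37.2] 1.5 79.1
co_a 944 598.1 -322.4 [49.  78.7] 86.4 76.3
co_b 1007 602.5 -222.9 [49.4 78.5] 87.0 76.5
stop 1235 576.9 281.6 [71.2 51.8] 5.2 78.8
lamp 2038 775.8 173.0 [54.7 48.7] 89.6 116.0
drv 989 771.1 -180.1 [ 30.3 183.7] 81.3 24.0
```

View pics/f.png

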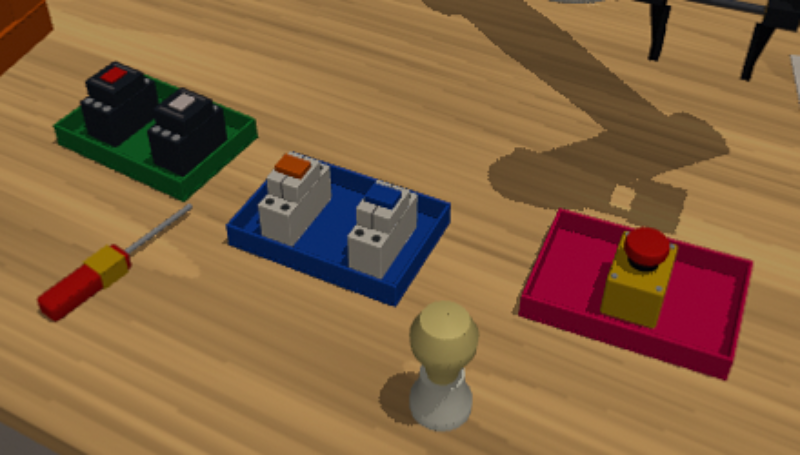

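View pics/s4.png

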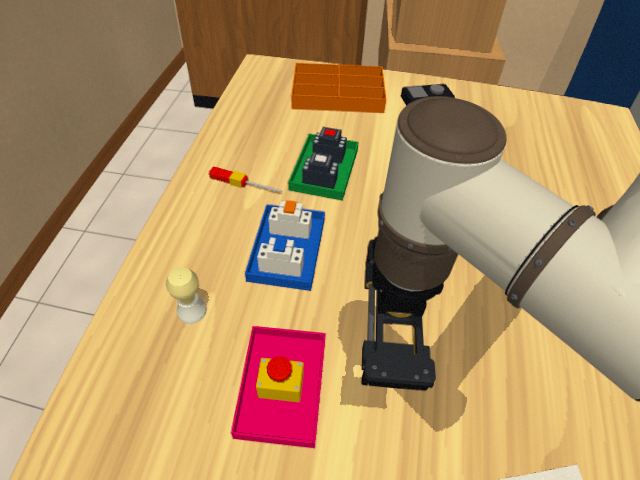

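All five parts stand upright inside the right trays: contactors in green at about (330,155), breakers in blue at (286,240), and the stop box in pink at (280,380). The lamp and screwdriver haven't moved, and the gripper is clear of everything.

```bash
python3 -c "
from station import *
print(finish_job())"
```

```text
the job is handed in; nothing more can be done
None
```

All five parts were set down gently, upright and inside the walls of their trays, with the lamp and screwdriver left where they were, and the job was handed in at about 45 s of the 117 s limit; the station gave no verdict.

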